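# Put the wrench sockets back in their tray

## Task

Put the four scattered wrench sockets back into the tray, each standing upright, mouth up, on the floor of the round well for its size: the smallest socket in the smallest well, and so on up to the largest socket in the largest well. The plain bush and the long hexagon nut are not sockets: leave them standing where they are.

Things in the scene. Friction and masses are not known exactly. Their poses are not given: they have to be found in the camera images.
- socket_a: the smallest of four plain steel wrench sockets: a smooth upright cylinder 20 mm in diameter and 36 mm high with a hexagonal mouth in its top and two dark rings round its lower half; loose. Origin at the centre of its underside, z axis up out of the mouth.
- socket_b: the second smallest of four plain steel wrench sockets: a smooth upright cylinder 27 mm in diameter and 42 mm high with a hexagonal mouth in its top and two dark rings round its lower half; loose. Origin at the centre of its underside, z axis up out of the mouth.
- socket_c: the second largest of four plain steel wrench sockets: a smooth upright cylinder 34 mm in diameter and 48 mm high with a hexagonal mouth in its top and two dark rings round its lower half; loose. Origin at the centre of its underside, z axis up out of the mouth.
- socket_d: the largest of four plain steel wrench sockets: a smooth upright cylinder 41 mm in diameter and 54 mm high with a hexagonal mouth in its top and two dark rings round its lower half; loose. Origin at the centre of its underside, z axis up out of the mouth.
- well_a: grey holder block with the smallest well: 66x66x13 mm, fixed, with a round well 34 mm wide and 8 mm deep, dark-floored, in the middle of its top, for the 20 mm socket. Origin at the centre of its underside, z up; well floor 5 mm, block top 13 mm above it. The four blocks stand in a row in one tray, in any order, 68 mm centre to centre; the row runs along the y axis.
- well_b: grey holder block with the second smallest well: 66x66x13 mm, fixed, with a round well 41 mm wide and 8 mm deep, dark-floored, in the middle of its top, for the 27 mm socket. Origin at the centre of its underside, z up; well floor 5 mm, block top 13 mm above it. Its x axis points across the tray, y along the row.
- well_c: grey holder block with the second largest well: 66x66x13 mm, fixed, with a round well 48 mm wide and 8 mm deep, dark-floored, in the middle of its top, for the 34 mm socket. Origin at the centre of its underside, z up; well floor 5 mm, block top 13 mm above it. The tray is fixed dark steel, 80x286 mm outside, 4 mm floor, rim 14 mm above the bench.
- well_d: grey holder block with the largest well: 66x66x13 mm, fixed, with a round well 55 mm wide and 8 mm deep, dark-floored, in the middle of its top, for the 41 mm socket. Origin at the centre of its underside, z up; well floor 5 mm, block top 13 mm above it. The block stands on the tray's floor, 4 mm above the bench.
- bush: not a socket: a plain steel bush, a smooth tube standing upright, 34 mm outside, 25 mm round hole right through, 45 mm high; loose. Origin at the centre of its underside.
- long_nut: not a socket: a long coupling nut of steel standing upright, hexagonal outside (30 mm across flats, 35 mm across corners), round dark hole through it, 45 mm high; loose. Origin at the centre of its underside.
There are look-alikes about, which are no part of the job. What is shaped like the socket_a but green or red is not meant.

How it is judged:
By the outcome, as a careful person would: the job done as asked, in the order asked, and still so for the second after the job is handed in, with the robot touching nothing.
It also fails if it takes over 96 s, if anything falls off the work surface, if the arm or the gripper's body presses on something with over 40 N, if the wrist force passes 120 N, or if a joint passes its speed limit or range.

## Robot

A 7-joint arm with a two-finger parallel gripper is mounted at the origin on a cart in front of the work surface, level with it; the furniture and walls round the work are solid. World frame = base frame: x ahead of the robot, y to its left, z up, the work surface at z = 0. Lengths are in mm, angles in rad, forces in N, time in s.
With the tool pointing down it reaches from about 400 to 850 mm from the base axis. Payload 10.4 kg.
Tool frame: the origin (TCP) lies midway between the tips of the shut fingers; the grasp point (between the pads) lies 19 mm behind it; z points along the fingers, y is the direction in which the jaws open and shut (so a half turn about z gives the same grasp; the last joint's range is limited). The gripper opens to 87 mm and grips with 3 to 60 N. Pads are 19 mm wide; open, the fingers measure 117 mm over their backs; the gripper's body (75 mm by 190 mm) begins 51 mm behind the grasp point.
Start: joints at [1.115, 0.332, -0.065, 1.46, 0.022, 1.35, -0.088], TCP at [262.159, -567.387, 189.576] pointing down, gripper open.
Joint ranges: [-2.6, 2.6], [-0.5, 2.12], [-1.47, 1.34], [0.16, 2.42], [-1.27, 4.41], [0.06, 2.06], [-2.6, 2.6]. Speed limits (rad/s): [2.22, 2.22, 2.79, 2.79, 3.14, 3.14, 3.14].

## Interface

Orientations are given as a rotation vector (axis times angle).
In Python, from rig import readout, optics, env gives the robot as it stands.
- The arm moves only by the tool drive_tool, never from a script. Its argument "increments" is a list of rows, each a list of 3 entries, a list of its own where there are three numbers: the turn, a rotation vector about the tool's x, y, z in units of 8 degrees (1.0 is 8 degrees), then the shift along the tool's x, y, z in units of 50 mm (1.0 is 50 mm), then the opening, from -1 (shut) to 1 (fully open), so that 0 is half open. A call has exactly 5 rows; each row shifts and turns the commanded pose from where the row before left it, along the tool's axes as they then stand; what a row does not reach is not made up. A row lasts 1/8 s, in which the tool goes at most 62.5 mm and 10.7 degrees, less where a joint would pass 70% of its speed; a pose out of reach is approached as far as the arm can. A call is refused whole if a number of a shift passes 1 or a number of a turn 1, either way. A call with a gripper value outside its range is refused whole. The fingers move at their own pace and stop on an object; "grip_force" is the grip in N (left out, the last holds). Time passes only in rows, so rows that do not move let the fingers close, or fill a call up. It gives the time, the measured TCP pose, the force and the opening at its end, in the units of the state.
- readout.state(): the state, without advancing time (a new reading comes with each control period).
- optics.get_image(name): name is "scene" or "top" or "wrist"; returns (picture, depth): 420x560x3 uint8, red, green, blue; 420x560 float32, mm along the optical axis (not along the pixel's ray), 0 where there is no reading.
- optics.camera_params(name): a dict with "fx", "fy", "cx", "cy" (pixels), "view" (4x4, takes a point from world to camera coordinates). Camera axes: x right, y down, z forward; pixel columns grow to the right and rows downward; lengths in mm; the calibration is good to about 2 mm. The wrist camera is an equidistant fisheye: a pixel r from the principal point sees the ray r / f radians off the axis. A picture is of the moment at which its call begins: read the wrist's pose just before it. camera_params takes no time and is no camera call; for the wrist camera it gives the pose at the moment of the call.
- env.job_done(): hands the job in, once; it reports no verdict.
The state is a dict: "time_s": time; "joints": joint angles; "dq": joint speeds; "joint_torque": joint torques, N m; "tcp_pos": TCP position; "tcp_rot": TCP orientation; "force": force on the tool from outside, world axes, zero at the start; "moment": the same for the moment, N m; "finger_gap": opening from 0.0 (shut) to 1.0 (fully open).
Only numpy, scipy, OpenCV 4.12 (cv2) and the standard library are available. Lean on these libraries where they do the work, as an engineer would, in place of code of your own. Each camera call takes 0.05 s, during which the arm holds its last target.

## Working session

There is one attempt and no reset: what is moved stays moved. The work goes in short steps, Python scripts to look and compute and a tool call to move; the robot and the scene stay as the last step left them, time stands still between calls to the robot, and variables do not carry over. Pictures are saved under pics/ and viewed, and the job is handed in when it is done.

Besides the shell and the picture viewer there is one more tool, called after "Emit:" as a command line: name --argument value ..., lists and objects as JSON in quotes. drive_tool: Moves the arm, as the interface text tells. Its arguments: {"type":"object","properties":{"increments":{"type":"array"},"grip_force":{"type":"number"}},"required":["increments"]}

```bash
mkdir -p pics; ls
python3 - <<'E'
from rig import readout, optics, env
import cv2,numpy as np
s=readout.state();print(s)
for n in ["scene","top"]:
    im,d=optics.get_image(n);cv2.imwrite(f"pics/{n}0.png",im[:,:,::-1]);np.savez(f"{n}0.npz",im=im,d=d)
    p=optics.camera_params(n);print(n,{k:np.round(v,3).tolist() for k,v in p.items()})
E
```

```text
pics
{'time_s': 0.0, 'joints': array([ 1.11540808,  0.33287452, -0.06468313,  1.46093061,  0.02160569,
        1.34986552, -0.08848751]), 'dq': array([ 1.05966799e-05, -3.94376386e-04,  7.91187776e-05, -1.29519375e-03,
        1.98653191e-03, -2.50396464e-04,  1.46385763e-03]), 'joint_torque': array([ 9.81434969e-04, -6.23244452e+01,  2.54104589e-02, -3.89891160e+01,
       -6.12640288e-02,  3.98091017e-02,  1.43551456e-04]), 'tcp_pos': array([ 261.93508601, -567.00481109,  188.75737629]), 'tcp_rot': array([-3.06701670e+00, -6.74271314e-01,  5.77994284e-04]), 'force': array([-0.4702994 ,  0.63807738, -0.23243746]), 'moment': array([-0.01724139, -0.02451807, -0.04160092]), 'finger_gap': 0.9999398459082902}
scene {'fx': 424.204, 'fy': 424.204, 'cx': 279.41, 'cy': 208.354, 'view': [[-0.543, -0.839, -0.027, 282.99], [-0.321, 0.238, -0.917, 189.052], [0.776, -0.489, -0.398, 601.191], [0.0, 0.0, 0.0, 1.0]]}
top {'fx': 432.736, 'fy': 432.736, 'cx': 278.429, 'cy': 209.552, 'view': [[0.021, -1.0, 0.006, 6.48], [-0.986, -0.022, -0.168, 536.715], [0.168, -0.003, -0.986, 1248.995], [0.0, 0.0, 0.0, 1.0]]}
```

View pics/scene0.png

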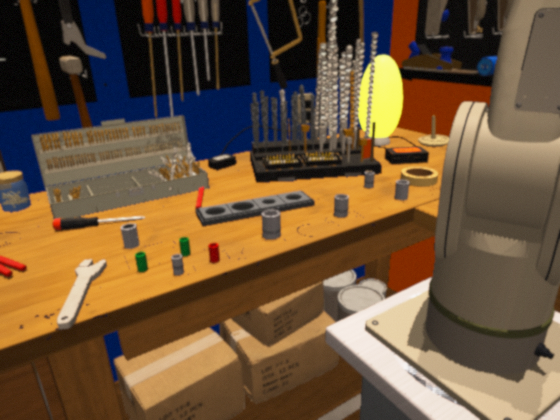

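View pics/top0.png

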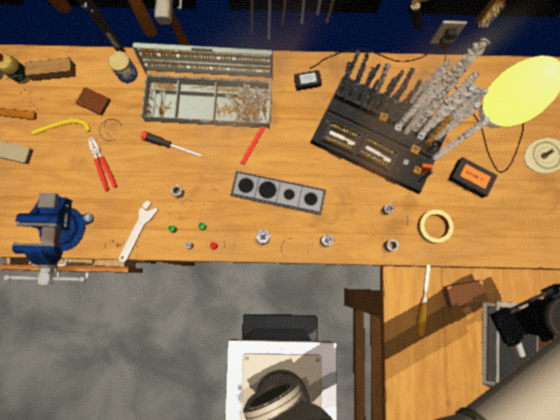

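```bash
cat > h.py <<'E'
import numpy as np,cv2
def crop(im,x0,y0,x1,y1,s): return cv2.resize(im[y0:y1,x0:x1,::-1],None,fx=s,fy=s,interpolation=cv2.INTER_CUBIC)
def ray(p,u,v,fish=False):
    x=(u-p['cx'])/p['fx'];y=(v-p['cy'])/p['fy']
    if fish:
        r=np.hypot(x,y); s=np.sin(r)/r if r>1e-9 else 1; d=np.array([x*s,y*s,np.cos(r)])
    else: d=np.array([x,y,1.])
    V=np.array(p['view']);R=V[:3,:3];return -R.T@V[:3,3], R.T@d
def onplane(p,u,v,z,fish=False):
    c,d=ray(p,u,v,fish);return c+d*(z-c[2])/d[2]
def proj(p,P,fish=False):
    V=np.array(p['view']);q=V[:3,:3]@np.array(P,float)+V[:3,3]
    if fish:
        rr=np.hypot(q[0],q[1]);t=np.arctan2(rr,q[2]);a=q[:2]/rr*t
    else: a=q[:2]/q[2]
    return p['cx']+p['fx']*a[0],p['cy']+p['fy']*a[1]
E
python3 - <<'E'
from h import *
a=np.load('scene0.npz')['im'];b=np.load('top0.npz')['im']
cv2.imwrite('pics/sc1.png',np.vstack([crop(a,110,170,310,285,4)]))
cv2.imwrite('pics/sc2.png',crop(a,300,150,460,230,5))
cv2.imwrite('pics/tp1.png',crop(b,150,160,410,265,3))
from rig import optics
p=optics.camera_params('top')
for n,u,v in [('177',177,191),('189',189,245),('263',263,237),('327',327,240),('391',391,245),('388',388,209),('w1',246,185),('w2',268,190),('w3',289,195),('w4',311,199),('edge',300,262)]:
    print(n,onplane(p,u,v,40 if n[0]!='w' else 17).round())
E
```

```text
177 [587. 326.  40.]
189 [425. 280.  40.]
263 [454.  62.  40.]
327 [ 449. -128.   40.]
391 [ 438. -318.   40.]
388 [ 546. -311.   40.]
w1 [616. 120.  17.]
w2 [602.  52.  17.]
w3 [587. -13.  17.]
w4 [576. -81.  17.]
edge [382. -49.  40.]
```

View pics/sc1.png

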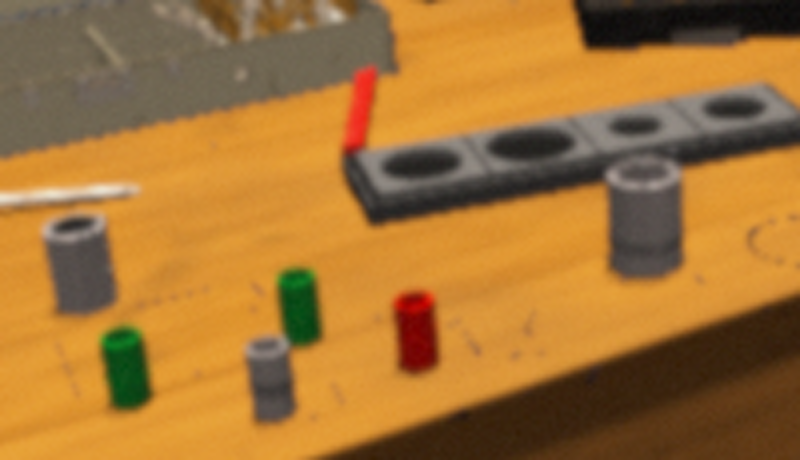

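View pics/sc2.png

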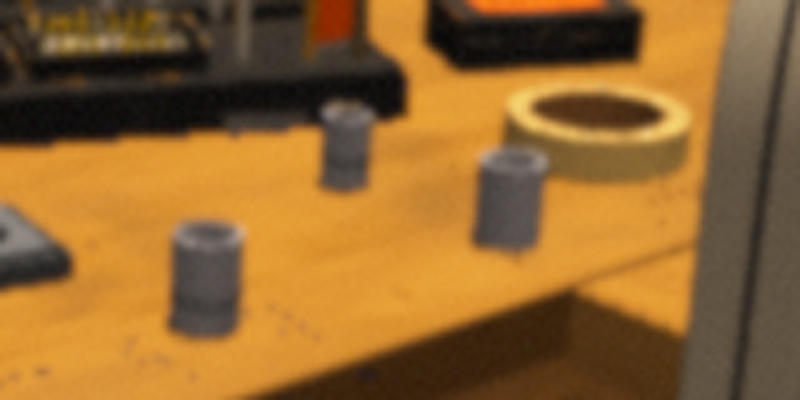

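View pics/tp1.png

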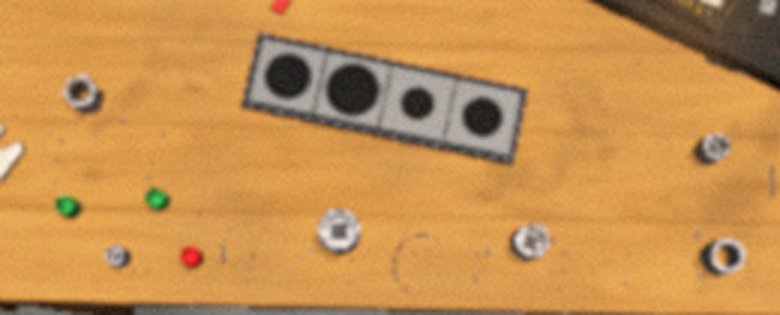

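```bash
cat >> h.py <<'E'
from scipy.spatial.transform import Rotation as Rn
def steps(s,target,yaw):
    """total turn(units) & shift (units) in tool axes; yaw=desired world angle of tool y axis (mod pi), tool down"""
    R=Rn.from_rotvec(s['tcp_rot'])
    y=np.array([np.cos(yaw),np.sin(yaw),0]); z=np.array([0,0,-1.])
    best=None
    for sg in (1,-1):
        M=np.column_stack([np.cross(sg*y,z),sg*y,z]); t=(R.inv()*Rn.from_matrix(M)).as_rotvec()
        if best is None or np.linalg.norm(t)<np.linalg.norm(best[0]): best=(t,M)
    d=np.array(target)-s['tcp_pos']
    print('tcp',s['tcp_pos'].round(1),'t',round(s['time_s'],2),'F',s['force'].round(1),'gap',round(s['finger_gap']*87,1),'j7',s['joints'][6].round(2))
    print('turn units',(np.degrees(best[0])/8).round(3),' shift now-axes units',(R.as_matrix().T@d/50).round(3),' shift final-axes',(best[1].T@d/50).round(3))
E
python3 - <<'E'
from h import *
from rig import readout,optics
s=readout.state()
print(Rn.from_rotvec(s['tcp_rot']).as_matrix().round(3))
steps(s,(425,280,190),np.radians(-11))
steps(s,(425,280,190),np.radians(-11)+np.pi/2)
p=optics.camera_params('wrist');V=p['view'];print({k:p[k] for k in('fx','cx','cy')});print((-V[:3,:3].T@V[:3,3]).round(1),V[:3,:3].round(3))
# top refine: centroids of grey blobs vs orange
E
```

```text
[[ 0.908  0.419 -0.001]
 [ 0.419 -0.908  0.001]
 [-0.    -0.001 -1.   ]]
tcp [ 262.  -567.   188.8] t 0.1 F [-0.2  0.2  0. ] gap 87.2 j7 -0.09
turn units [-9.000e-03 -4.000e-03 -6.775e+00]  shift now-axes units [ 1.0066e+01 -1.4009e+01 -6.0000e-03]  shift final-axes [17.251 -0.032 -0.024]
tcp [ 262.  -567.   188.8] t 0.1 F [-0.2  0.2  0. ] gap 87.2 j7 -0.09
turn units [-9.000e-03  4.000e-03  4.475e+00]  shift now-axes units [ 1.0066e+01 -1.4009e+01 -6.0000e-03]  shift final-axes [ -0.032 -17.251  -0.024]
{'fx': 325.19226210127806, 'cx': 277.48456692740825, 'cy': 219.46885240001046}
[ 331.6 -535.   384.2] [[ 0.419 -0.908 -0.001]
 [-0.871 -0.402  0.283]
 [-0.258 -0.117 -0.959]]
```

Emit:
drive_tool --increments '[[[0,0,-1],[0.5,-0.6,0],1],[[0,0,-1],[0.6,-0.5,0],1],[[0,0,-1],[0.8,-0.4,0],1],[[0,0,-1],[0.9,-0.2,0],1],[[0,0,-1],[1,0,0],1]]' --grip_force 25

```text
time_s: 0.72
tcp_pos: [350.7, -367.5, 189.3]
tcp_rot: [-2.649, -1.688, 0.001]
force: [1.4, -0.6, 0.1]
finger_gap: 1.001
```

Run:
```python
from h import *
from rig import readout,optics
s=readout.state()
steps(s,(470,-20,190),np.radians(-11))
d=np.load('top0.npz')['d'];p=optics.camera_params('top')
# height map around b
V=p['view'];C=-V[:3,:3].T@V[:3,3]
for v in range(150,220,6):
    row=[]
    for u in range(350,440,6):
        c,r=ray(p,u,v);P=c+r*d[v,u];row.append('%4d,%4d,%3d'%tuple(P))
    print(' | '.join(row[:]))
```

```text
tcp [ 350.7 -367.5  189.3] t 0.72 F [ 1.4 -0.6  0.1] gap 87.1 j7 0.26
turn units [-3.000e-03  1.000e-03 -1.748e+00]  shift now-axes units [ 7.308 -0.773 -0.014]  shift final-axes [ 7.278  1.015 -0.013]
 726,-197, 44 |  731,-218, 32 |  728,-234, 40 |  726,-251, 48 |  726,-269, 51 |  731,-291, 35 |  728,-306, 48 |  731,-327, 40 |  734,-348, 31 |  734,-367, 32 |  706,-357,120 |  709,-377,113 |  731,-417, 47 |  725,-429, 66 |  729,-451, 55
 711,-199, 31 |  711,-217, 32 |  706,-232, 50 |  707,-251, 49 |  710,-271, 39 |  711,-290, 39 |  713,-309, 35 |  712,-327, 39 |  715,-347, 32 |  714,-365, 33 |  703,-372, 71 |  714,-401, 38 |  716,-421, 33 |  712,-436, 45 |  695,-432,104
 698,-203,  9 |  696,-220, 18 |  693,-236, 32 |  693,-254, 34 |  688,-268, 51 |  690,-288, 45 |  693,-308, 38 |  688,-322, 55 |  693,-345, 39 |  673,-342,110 |  695,-383, 36 |  695,-401, 37 |  696,-420, 36 |  690,-430, 59 |  707,-470,  1
 681,-204,  1 |  683,-224, -3 |  682,-241,  2 |  678,-257, 18 |  672,-271, 40 |  674,-290, 36 |  669,-303, 55 |  675,-327, 35 |  674,-344, 40 |  675,-364, 36 |  675,-381, 40 |  657,-37
[... 1258 characters left out ...]
|  566,-221,  4 |  566,-240,  5 |  567,-259,  2 |  569,-279, -3 |  568,-296,  1 |  568,-315,  2 |  569,-334,  1 |  569,-353,  0 |  570,-371,  1 |  570,-390,  1 |  571,-409,  0 |  570,-426,  5 |  572,-447, -2 |  571,-463,  4
 547,-203,  1 |  548,-223, -3 |  548,-240,  1 |  548,-259,  0 |  549,-278, -2 |  549,-296,  2 |  543,-305, 40 |  543,-322, 42 |  551,-352,  0 |  551,-371,  0 |  551,-389,  3 |  551,-407,  3 |  552,-426,  3 |  553,-446,  0 |  548,-455, 26
 528,-202,  3 |  529,-222, -2 |  529,-240,  2 |  530,-260, -4 |  530,-277,  3 |  530,-296,  1 |  318,  21,1321 |  532,-334, -1 |  532,-351,  1 |  533,-371, -2 |  532,-388,  3 |  533,-407,  2 |  530,-419, 20 |  530,-436, 23 |  534,-462,  3
```

Emit:
drive_tool --increments '[[[0,0,-0.85],[1,0.2,0],1],[[0,0,-0.9],[1,0.2,0],1],[[0,0,0],[1,0.2,0],1],[[0,0,0],[1,0.2,0],1],[[0,0,0],[1,0.2,0],1]]'

```text
time_s: 1.35
tcp_pos: [465.0, -140.7, 189.4]
tcp_rot: [2.428, 1.994, -0.0]
force: [1.1, -0.5, -0.7]
finger_gap: 1.001
```

Emit:
drive_tool --increments '[[[0,0,0],[1,0,0],1],[[0,0,0],[1,0,0],1],[[0,0,0],[0.3,0,0],1],[[0,0,0],[0,0,0],1],[[0,0,0],[0,0,0],1]]'

```text
time_s: 1.98
tcp_pos: [486.9, -31.2, 189.3]
tcp_rot: [2.43, 1.991, -0.001]
force: [-0.3, 0.3, -0.3]
finger_gap: 0.999
```

```bash
cat >> h.py <<'E'
def snap(name):
    from rig import readout,optics
    p=optics.camera_params('wrist');im,d=optics.get_image('wrist')
    cv2.imwrite(f'pics/{name}.png',im[:,:,::-1]);np.savez(name+'.npz',im=im,d=d,**{k:np.array(v) for k,v in p.items()})
    return p,im,d
E
python3 - <<'E'
from h import *
from rig import readout
s=readout.state();steps(s,(425,280,100),np.radians(-11));print(Rn.from_rotvec(s['tcp_rot']).as_matrix().round(3))
snap('w1')
E
```

```text
tcp [486.9 -31.2 189.3] t 1.98 F [-0.3  0.3 -0.3] gap 86.9 j7 -0.26
turn units [-0.003  0.004 -0.041]  shift now-axes units [ 5.861 -2.436  1.784]  shift final-axes [ 5.873 -2.403  1.786]
[[ 0.196  0.981 -0.   ]
 [ 0.981 -0.196 -0.   ]
 [-0.001 -0.    -1.   ]]
```

View pics/w1.png

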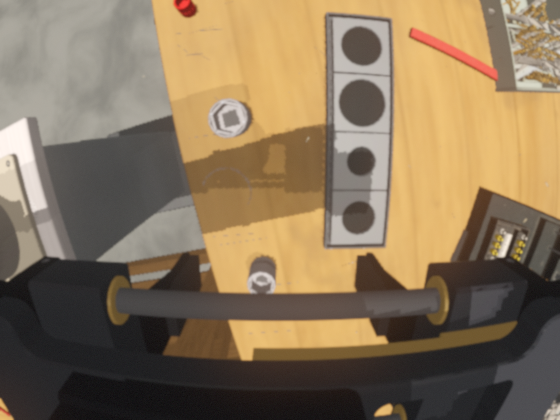

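Run:
```python
from h import *
from rig import optics
p=optics.camera_params('top')
for n,u,v,h in [('a',189.1,245.3,36),('b',388,209,42),('c',327,240.3,48),('d',263.3,236.7,54)]: print('top',n,onplane(p,u,v,h).round(1))
z=np.load('w1.npz');w={k:z[k] for k in ('fx','fy','cx','cy','view')};im=z['im']
print('wrist d',onplane(w,229,118,54,1).round(1),'c',onplane(w,262,280,48,1).round(1))
def dark(p,im,roi,f):
    x0,y0,x1,y1=roi
    g=im[y0:y1,x0:x1].max(2);m=(g<75).astype(np.uint8)
    cs,_=cv2.findContours(m,cv2.RETR_LIST,cv2.CHAIN_APPROX_NONE)
    for c in cs:
        if 20<cv2.contourArea(c)<4000 and len(c)>5:
            (cx,cy),(a,b),_=cv2.fitEllipse(c)
            if a/b>.75: print((cx+x0,cy+y0),round(a,1),round(b,1),onplane(p,cx+x0,cy+y0,17,f).round(1))
dark(w,im,(325,12,395,248),1)
dark(p,np.load('top0.npz')['im'],(230,168,330,216),0)
```

```text
top a [424.5 280.9  36. ]
top b [ 546.1 -310.9   42. ]
top c [ 447.2 -127.    48. ]
top d [453.1  61.   54. ]
wrist d [454.9  63.1  54. ] c [ 449.4 -120.9   48. ]
(358.41915130615234, 162.07972717285156) 19.9 22.2 [584.8 -12.5  17. ]
(310.3427734375, 198.5) 11.0 11.2 [577.9 -79.1  17. ]
(288.7865676879883, 193.94313049316406) 8.3 9.0 [590.7 -12.6  17. ]
(267.05575942993164, 189.4380168914795) 15.1 15.7 [603.4  54.6  17. ]
(245.51704120635986, 184.93884468078613) 12.6 13.5 [616.  121.4  17. ]
```

Emit:
drive_tool --increments '[[[0,0,0],[1,-0.4,0],1],[[0,0,0],[1,-0.4,0],1],[[0,0,0],[1,-0.4,0],1],[[0,0,0],[1,-0.4,0],1],[[0,0,0],[1,-0.4,0.4],0.4]]'

```text
time_s: 2.65
tcp_pos: [438.9, 235.7, 170.5]
tcp_rot: [2.429, 1.989, 0.004]
force: [1.4, -1.3, -0.2]
finger_gap: 0.948
```

Emit:
drive_tool --increments '[[[0,0,0],[0.8,-0.4,0.4],0.2],[[0,0,0],[0,0,0.7],0.2],[[0,0,0],[0,0,0.3],0.2],[[0,0,0],[0,0,0],0.2],[[0,0,0],[0,0,0],0.2]]'

```text
time_s: 3.28
tcp_pos: [426.9, 278.0, 100.7]
tcp_rot: [2.429, 1.992, 0.002]
force: [0.8, -0.2, 0.4]
finger_gap: 0.606
```

Run:
```python
from h import *
from rig import readout
s=readout.state();steps(s,(424.5,280.9,60),np.radians(-10.8))
p,im,d=snap('w2')
print(proj(p,(424.5,280.9,36),1),proj(p,s['tcp_pos'],1))
```

```text
tcp [426.9 278.  100.7] t 3.27 F [ 0.8 -0.2  0.4] gap 52.8 j7 -1.04
turn units [ 0.01  -0.005 -0.061]  shift now-axes units [ 0.047 -0.059  0.813]  shift final-axes [ 0.048 -0.057  0.813]
(np.float64(275.1787261815916), np.float64(217.25064448492395)) (np.float64(279.0737293538399), np.float64(248.44831866867744))
```

View pics/w2.png

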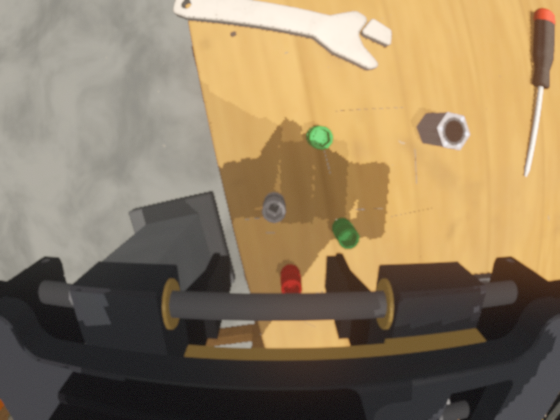

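Run:
```python
from h import *
im=np.load('w2.npz')['im'];cv2.imwrite('pics/w2c.png',crop(im,240,170,380,270,5))
im=np.load('w1.npz')['im'];cv2.imwrite('pics/w1c.png',crop(im,200,80,400,300,2.7))
```

```text
(no output)
```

View pics/w2c.png

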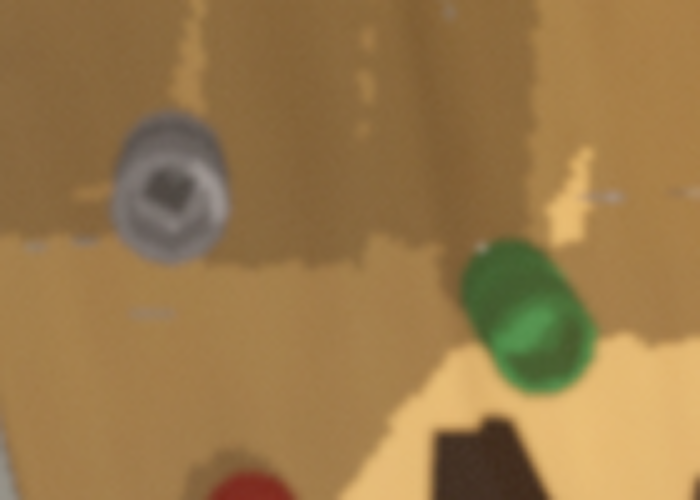

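View pics/w1c.png

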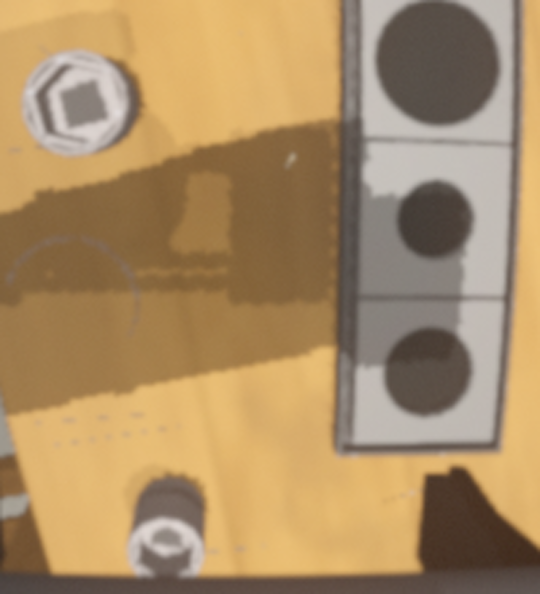

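Run:
```python
from h import *
from rig import optics
L=lambda f:{k:np.load(f)[k] for k in ('fx','fy','cx','cy','view')}
w1=L('w1.npz');w2=L('w2.npz')
print('a w2',onplane(w2,274,211.4,36,1));print('c w1',onplane(w1,261.1,284,48,1));print('d w1',onplane(w1,200+77/2.7,80+103/2.7,54,1))
for n,u,v in [('d',437,62),('a',435,219),('b',428,371)]:print('well',n,onplane(w1,200+u/2.7,80+v/2.7,15,1))
t=optics.camera_params('scene')
for n,u,v,h in [('a',110+268/4,170+345/4,36),('d',110+644/4,170+173/4,54),('c',300+208/5,150+234/5,48),('b',300+347/5,150+110/5,42)]:print('scene',n,onplane(t,u,v,h))
a=np.load('top0.npz')['im'];cv2.imwrite('pics/t2.png',np.hstack([crop(a,u-10,v-10,u+10,v+10,10) for u,v in[(189,245),(388,209),(327,240),(263,237)]]))
```

```text
a w2 [424.54425433 286.02984082  36.        ]
c w1 [ 447.23080441 -125.82696893   48.        ]
d w1 [454.36579357  63.06031726  54.        ]
well d [601.01499672  54.40928571  15.        ]
well a [588.62262376 -12.21089676  15.        ]
well b [575.8950672  -79.10590378  15.        ]
scene a [424.11654981 284.93829293  36.        ]
scene d [450.77626295  64.90798342  54.        ]
scene c [ 444.02009154 -124.22515149   48.        ]
scene b [ 548.26536653 -313.00662455   42.        ]
```

View pics/t2.png

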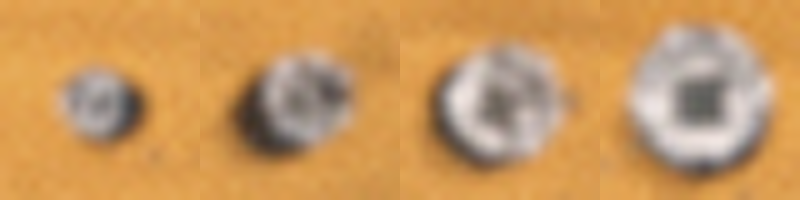

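Emit:
drive_tool --increments '[[[0,0,0],[0.13,-0.07,0],-0.17],[[0,0,0],[0,0,0.3],-0.17],[[0,0,0],[0,0,0.4],-0.17],[[0,0,0],[0,0,0.3],-0.17],[[0,0,0],[0,0,0],-0.17]]'

```text
time_s: 3.95
tcp_pos: [422.6, 284.8, 47.8]
tcp_rot: [-2.427, -1.994, 0.005]
force: [-0.0, 0.1, -0.5]
finger_gap: 0.414
```

Run:
```python
from h import *
from rig import readout
s=readout.state();steps(s,(424.5,285,13),np.radians(-10.8))
p,im,d=snap('w3')
cv2.imwrite('pics/w3c.png',crop(im,180,170,380,310,4))
print(proj(p,(424.5,285,36),1),proj(p,(424.5,285,0),1))
```

```text
tcp [422.6 284.8  47.8] t 3.95 F [-0.   0.1 -0.5] gap 36.0 j7 -1.11
turn units [-0.018  0.012 -0.048]  shift now-axes units [0.013 0.039 0.696]  shift final-axes [0.012 0.037 0.696]
(np.float64(281.8018967358126), np.float64(241.24256313318142)) (np.float64(281.35763388137144), np.float64(225.2578271631574))
```

View pics/w3c.png

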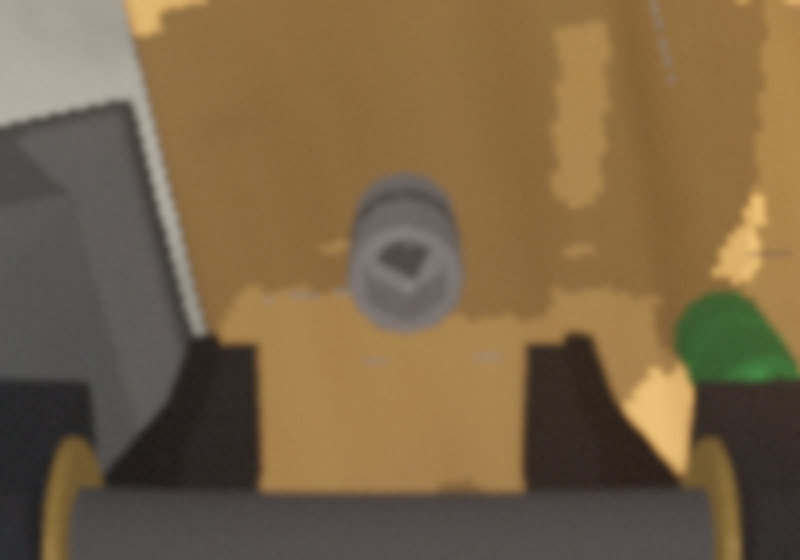

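Run:
```python
from h import *
from rig import readout
s=readout.state();R=Rn.from_rotvec(s['tcp_rot']).as_matrix()
z=np.load('w3.npz');p={k:z[k] for k in ('fx','fy','cx','cy','view')};d=z['d']
print('proj tcp',proj(p,s['tcp_pos'],1))
for u in (234,238,242,313,317,320,281):
  for v in (250,254,256,258,262,268,275,285):
    c,r=ray(p,u,v,1); r=r/ (p['view'][:3,:3]@r)[2]; P=c+r*d[v,u]; print(u,v,(R.T@(P-s['tcp_pos'])).round(1),end=' ')
  print()
```

```text
proj tcp (np.float64(279.81698541624564), np.float64(248.2309767000081))
234 250 [-20.9 -36.8  48.8] 234 254 [ 10.8 -24.5 -35.8] 234 256 [ 10.1 -24.4 -36.9] 234 258 [  8.9 -24.4 -37. ] 234 262 [  8.5 -23.9 -41.2] 234 268 [  8.5 -23.  -48.6] 234 275 [  8.8 -21.9 -56.9] 234 285 [  8.2 -20.8 -65.9] 
238 250 [-21.3 -33.6  49.7] 238 254 [-24.8 -33.8  49.7] 238 256 [  8.2 -22.8 -32.5] 238 258 [  8.3 -22.5 -35.5] 238 262 [  8.2 -21.9 -40.5] 238 268 [  8.2 -21.1 -47.8] 238 275 [  8.3 -20.1 -55.9] 238 285 [  4.4 -20.  -58.8] 
242 250 [-20.4 -30.1  47.7] 242 254 [-24.2 -30.3  48.4] 242 256 [  8.3 -20.6 -32.5] 242 258 [  8.2 -20.4 -35. ] 242 262 [  8.4 -19.8 -41. ] 242 268 [  7.9 -19.2 -47. ] 242 275 [  4.5 -19.2 -48.2] 242 285 [ -1.1 -19.4 -48.3] 
313 250 [-21.1  27.1  49.4] 313 254 [-24.2  27.2  48.3] 313 256 [  8.3  17.8 -32.7] 313 258 [  8.1  17.5 -34.9] 313 262 [  7.7  17.1 -39.3] 313 268 [  7.2  16.5 -45.7] 313 275 [  4.1  16.5 -47.3] 313 285 [ -1.2  16.6 -48.2] 
317 250 [-20.7  30.3  48.3] 317 254 [-24.1  30.4  48. ] 317 256 [  8.4  19.9 -32.9] 317 258 [  8.5  19.6 -36. ] 317 262 [  8.2  19.1 -40.5] 317 268 [  8.   18.3 -47.5] 317 275 [  8.5  17.3 -56.3] 317 285 [  4.8  17.1 -59.5] 
320 250 [-20.9  32.8  48.5] 320 254 [-24.2  32.9  48.2] 320 256 [  8.   21.7 -32.1] 320 258 [  8.5  21.2 -35.9] 320 262 [  8.3  20.6 -40.8] 320 268 [  8.5  19.7 -48.5] 320 275 [  8.7  18.7 -56.7] 320 285 [  9.2  17.3 -67.7] 
281 250 [-7.   0.9 14.4] 281 254 [-24.2   1.2  48.6] 281 256 [-25.9   1.2  48.5] 281 258 [-27.7   1.3  48.6] 281 262 [-31.1   1.3  48.1] 281 268 [-37.2   1.3  49.6] 281 275 [-43.5   1.3  49.4] 281 285 [-51.9   1.3  47.4]
```

Run:
```python
from h import *
from rig import readout,optics
s=readout.state()
im,d=optics.get_image('scene');p=optics.camera_params('scene')
u,v=proj(p,s['tcp_pos']);print(u,v)
u=int(u);v=int(v);cv2.imwrite('pics/s3.png',crop(im,u-70,v-100,u+70,v+40,5))
for z in(0,-19,-31):
  q=proj(p,s['tcp_pos']+[0,0,-z]);print(z,(q[0]-u+70)*5,(q[1]-v+100)*5)
```

```text
176.17030474186188 250.37950710370583
0 350.8515237093094 501.89753551852914
-19 344.28703258182594 455.5520290208325
-31 340.073537773872 425.80462785785556
```

View pics/s3.png

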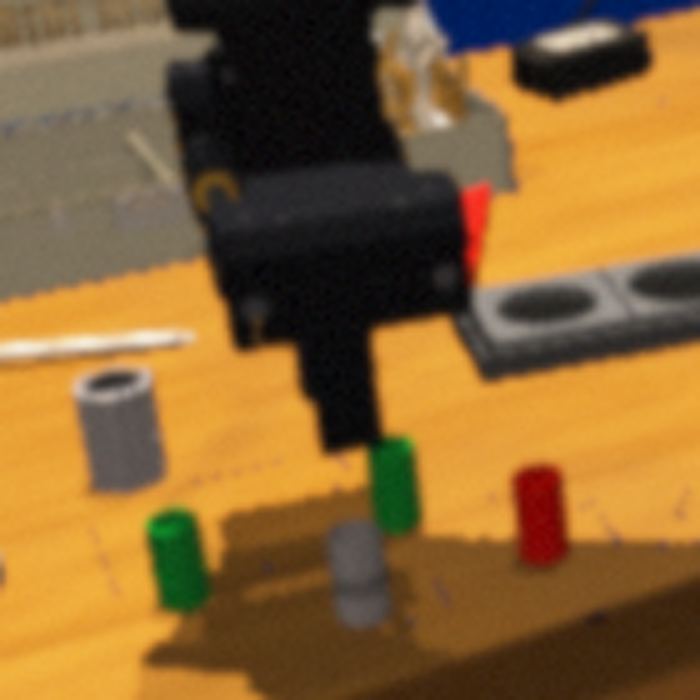

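Run:
```python
from h import *
from rig import readout,optics
s=readout.state();R=Rn.from_rotvec(s['tcp_rot']).as_matrix()
im,d=optics.get_image('scene');p=optics.camera_params('scene')
for cu in(340,350,365):
  for cv in (350,380,400,415,430,440,450,460):
    u=176-70+cu//5;v=250-100+cv//5
    c,r=ray(p,u,v);P=c+r*d[v,u];print((R.T@(P-s['tcp_pos'])).round(0),im[v,u].max(),end=' ')
  print()
```

```text
[ -1. -31. -73.] 13 [  0. -27. -60.] 12 [  1. -27. -53.] 13 [  2. -27. -47.] 14 [  2. -26. -41.] 15 [  3. -24. -37.] 41 [-12. 142.  50.] 167 [-11. 130.  49.] 211 
[ -4. -29. -72.] 11 [ -3. -28. -60.] 11 [ -3. -25. -51.] 14 [ -2. -28. -47.] 13 [ -1. -28. -42.] 14 [ -1. -25. -36.] 62 [-16. 136.  48.] 213 [-14. 127.  48.] 233 
[ -9. -31. -71.] 64 [ -8. -26. -58.] 33 [ -7. -27. -51.] 19 [ -7. -25. -44.] 13 [ -6. -27. -40.] 15 [ -6. -25. -35.] 38 [-15.  66.  15.] 119 [-14.  64.  18.] 141
```

Emit:
drive_tool --increments '[[[0,0,0],[0.03,0.035,0.3],-0.17],[[0,0,0],[0,0,0.35],-0.17],[[0,0,0],[0,0,0.05],-0.17],[[0,0,0],[0,0,0],-0.6],[[0,0,0],[0,0,0],-0.6]]' --grip_force 10

```text
time_s: 4.72
tcp_pos: [425.9, 286.8, 14.9]
tcp_rot: [2.427, 1.994, 0.001]
force: [0.5, 0.1, -0.5]
finger_gap: 0.271
```

Run:
```python
from h import *
from rig import readout
s=readout.state();steps(s,(424.5,285,13),np.radians(-10.8))
p,im,d=snap('w4')
cv2.imwrite('pics/w4c.png',crop(im,180,170,380,310,4))
R=Rn.from_rotvec(s['tcp_rot']).as_matrix()
for u in range(230,330,6):
  col=[]
  for v in range(240,285,2):
    c,r=ray(p,u,v,1); r=r/ (p['view'][:3,:3]@r)[2]; P=R.T@(c+r*d[v,u]-s['tcp_pos'])
    if P[2]<-20: print(u,v,P.round(0));break
```

```text
tcp [425.9 286.8  14.9] t 4.72 F [ 0.5  0.1 -0.5] gap 23.6 j7 -1.14
turn units [ 0.004 -0.003 -0.05 ]  shift now-axes units [-0.04  -0.02   0.038]  shift final-axes [-0.04  -0.02   0.038]
230 276 [ 11. -23. -63.]
236 264 [ 10. -22. -48.]
242 254 [ 10. -20. -33.]
248 256 [  9. -17. -34.]
254 256 [  9. -14. -33.]
260 262 [  77.   -1. -195.]
266 252 [  6.  -8. -21.]
272 250 [  8.  -4. -22.]
278 248 [  9.  -1. -21.]
284 250 [  7.   3. -21.]
290 254 [  4.   6. -20.]
302 256 [  9.  12. -34.]
308 256 [  9.  15. -34.]
314 254 [ 10.  19. -34.]
320 270 [ 10.  19. -54.]
326 278 [ 10.  21. -64.]
```

View pics/w4c.png

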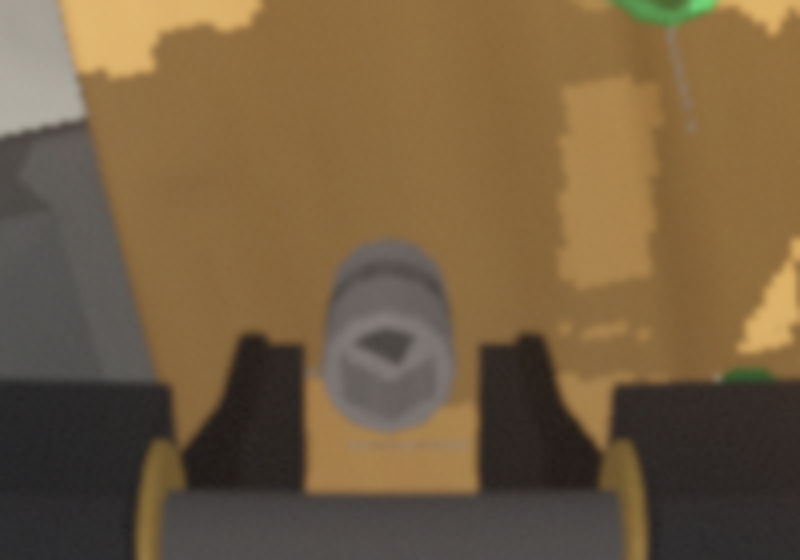

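Emit:
drive_tool --increments '[[[0,0,0],[0,0,0],-0.6],[[0,0,0],[0,0,0],-0.6],[[0,0,0],[0,0,0],-0.6],[[0,0,0],[0,0,0],-0.6],[[0,0,0],[0,0,0],-0.6]]'

```text
time_s: 5.4
tcp_pos: [425.6, 286.5, 14.5]
tcp_rot: [2.427, 1.994, -0.0]
force: [-0.4, -0.9, -0.0]
finger_gap: 0.195
```

Run:
```python
from h import *
from rig import readout
s=readout.state();steps(s,(424.5,285,13),np.radians(-10.8))
p,im,d=snap('w5')
cv2.imwrite('pics/w5c.png',crop(im,180,170,380,310,4))
```

```text
tcp [425.6 286.5  14.5] t 5.4 F [-0.4 -0.9 -0. ] gap 17.0 j7 -1.15
turn units [ 0.001  0.001 -0.05 ]  shift now-axes units [-0.034 -0.016  0.031]  shift final-axes [-0.034 -0.017  0.031]
```

View pics/w5c.png

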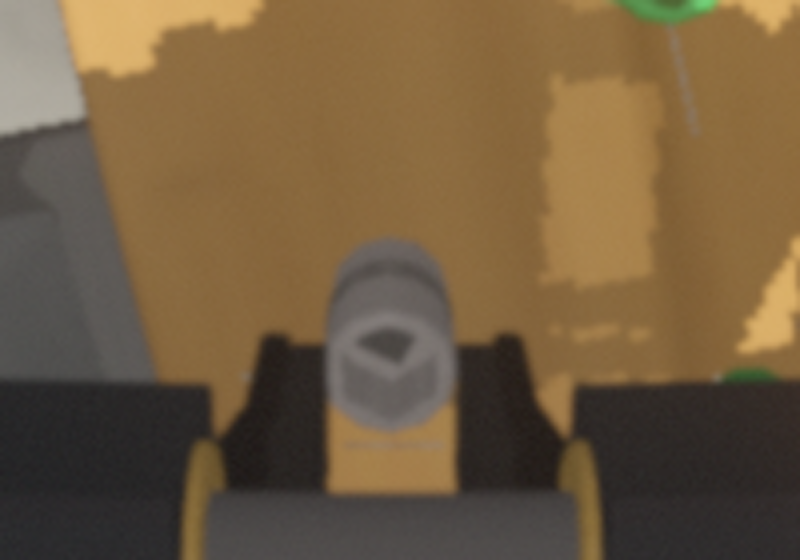

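Run:
```python
from h import *
z=np.load('w5.npz');p={k:z[k] for k in ('fx','fy','cx','cy','view')}
print(onplane(p,180+392/4,170+371/4,36,1))
```

```text
[424.8283486  286.16267203  36.        ]
```

Emit:
drive_tool --increments '[[[0,0,0],[0,0,0],-0.15],[[0,0,0],[0,0,0],-0.15],[[0,0,0],[0,0,0],-0.15],[[0,0,0],[0,0,0],-0.15],[[0,0,0],[0,0,0],-0.15]]'

```text
time_s: 6.08
tcp_pos: [425.7, 286.5, 14.5]
tcp_rot: [2.428, 1.994, 0.0]
force: [-0.3, 0.3, -0.4]
finger_gap: 0.424
```

Socket a is centred under the jaws. The fingertips really sit about 33 mm behind the reported TCP (both cameras agree and the test closure confirms it), so I go lower, watching the force.

Emit:
drive_tool --increments '[[[0,0,0],[0,0,0.2],-0.15],[[0,0,0],[0,0,0.2],-0.15],[[0,0,0],[0,0,0.15],-0.15],[[0,0,0],[0,0,0.1],-0.15],[[0,0,0],[0,0,0],-0.15]]'

```text
time_s: 6.7
tcp_pos: [425.3, 286.4, -18.4]
tcp_rot: [-2.427, -1.994, 0.001]
force: [-0.9, 0.8, 0.3]
finger_gap: 0.43
```

Run:
```python
from h import *
from rig import readout
s=readout.state();steps(s,(425,286,-21),np.radians(-10.8))
p,im,d=snap('w6')
cv2.imwrite('pics/w6c.png',crop(im,180,170,380,310,4))
```

```text
tcp [425.3 286.4 -18.4] t 6.7 F [-0.9  0.8  0.3] gap 37.4 j7 -1.18
turn units [-0.004  0.003 -0.049]  shift now-axes units [-0.01  -0.005  0.052]  shift final-axes [-0.01  -0.005  0.052]
```

View pics/w6c.png

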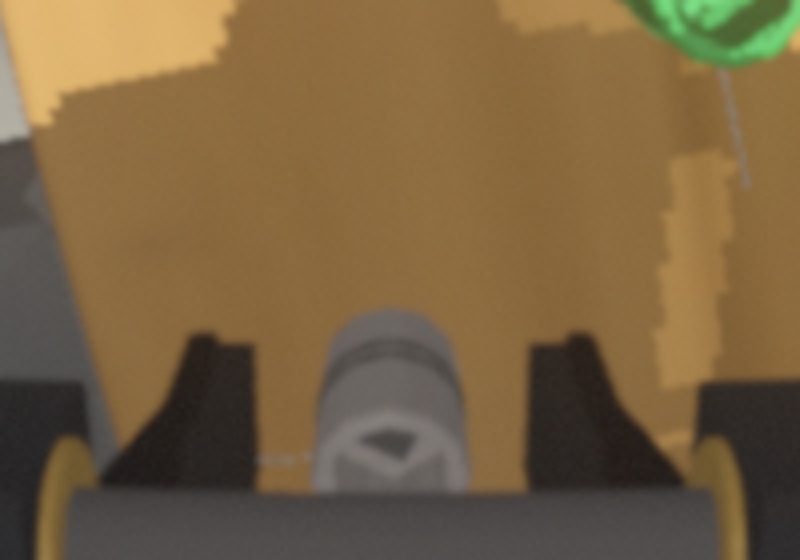

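Emit:
drive_tool --increments '[[[0,0,0],[0,0,0.05],-0.6],[[0,0,0],[0,0,0],-0.6],[[0,0,0],[0,0,0],-0.7],[[0,0,0],[0,0,0],-0.7],[[0,0,0],[0,0,0],-0.7]]' --grip_force 20

```text
time_s: 7.38
tcp_pos: [425.7, 286.5, -20.4]
tcp_rot: [2.428, 1.994, 0.0]
force: [-1.1, -0.5, -0.3]
finger_gap: 0.216
```

Emit:
drive_tool --increments '[[[0,0,0],[0,0,0],-0.7],[[0,0,0],[0,0,-0.3],-0.7],[[0,0,0],[0,0,-0.6],-0.7],[[0,0,0],[0,0,-0.8],-0.7],[[0,0,0],[0,0,-0.4],-0.7]]'

```text
time_s: 8.0
tcp_pos: [426.4, 287.2, 87.2]
tcp_rot: [2.427, 1.994, 0.004]
force: [0.3, -0.4, -0.3]
finger_gap: 0.214
```

Run:
```python
from h import *
from rig import readout
s=readout.state();steps(s,(589.5,-12.5,80),np.radians(-10.8))
p,im,d=snap('w7')
cv2.imwrite('pics/w7c.png',crop(im,180,170,380,310,4))
```

```text
tcp [426.4 287.2  87.2] t 8.0 F [ 0.3 -0.4 -0.3] gap 18.6 j7 -1.07
turn units [ 0.018 -0.011 -0.049]  shift now-axes units [-5.248  4.363  0.146]  shift final-axes [-5.277  4.328  0.143]
```

View pics/w7c.png

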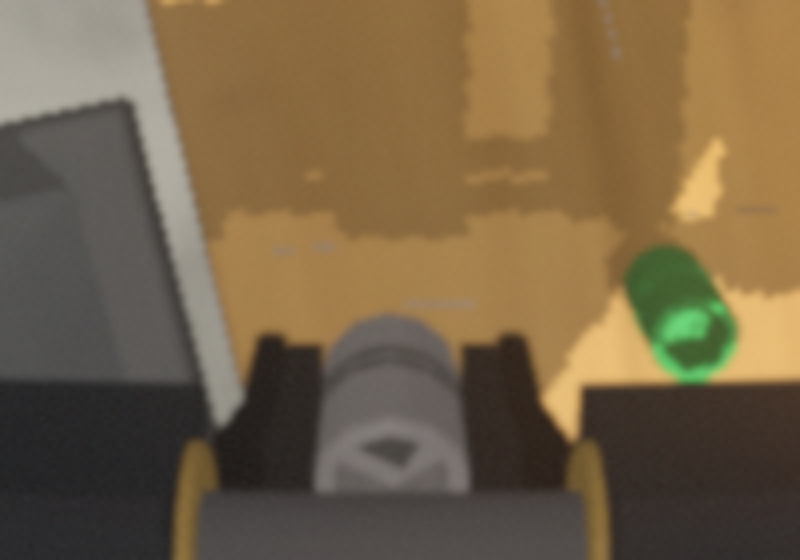

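Emit:
drive_tool --increments '[[[0,0,0],[-0.9,0.7,0],-0.7],[[0,0,0],[-0.9,0.7,0],-0.7],[[0,0,0],[-0.9,0.7,0],-0.7],[[0,0,0],[-0.9,0.7,0],-0.7],[[0,0,0],[-0.9,0.7,0],-0.7]]'

```text
time_s: 8.68
tcp_pos: [553.9, 29.8, 84.0]
tcp_rot: [2.428, 1.994, -0.001]
force: [1.4, 0.1, -0.9]
finger_gap: 0.214
```

Emit:
drive_tool --increments '[[[0,0,0],[-0.5,0.6,0],-0.7],[[0,0,0],[-0.25,0.25,0.3],-0.7],[[0,0,0],[0,0,0.3],-0.7],[[0,0,0],[0,0,0],-0.7],[[0,0,0],[0,0,0],-0.7]]'

```text
time_s: 9.3
tcp_pos: [587.5, -11.5, 54.7]
tcp_rot: [-2.425, -1.997, -0.0]
force: [0.0, 0.3, -1.1]
finger_gap: 0.212
```

Run:
```python
from h import *
from rig import readout
s=readout.state();steps(s,(589.5,-12.5,-10),np.radians(-10.8))
p,im,d=snap('w8')
cv2.imwrite('pics/w8c.png',crop(im,180,110,380,310,3))
print(proj(p,(589.5,-12.5,17),1))
```

```text
tcp [587.5 -11.5  54.7] t 9.3 F [ 0.   0.3 -1.1] gap 18.4 j7 -0.48
turn units [-0.001 -0.002 -0.033]  shift now-axes units [-0.013  0.043  1.295]  shift final-axes [-0.013  0.043  1.295]
(np.float64(281.74612280246123), np.float64(230.9532256361074))
```

View pics/w8c.png

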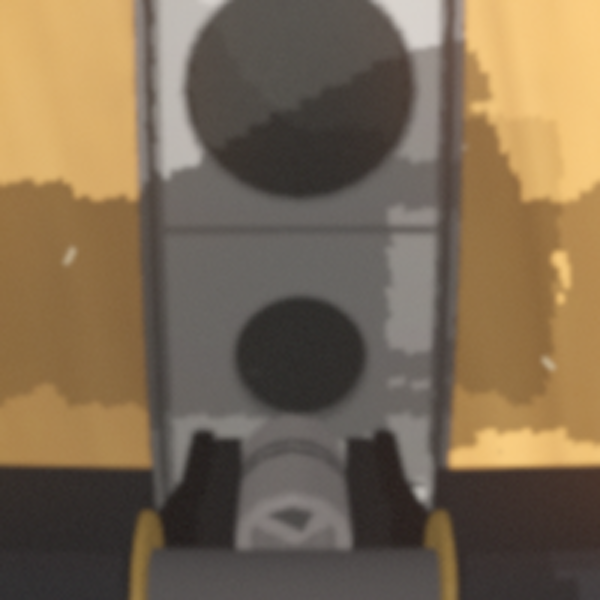

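Emit:
drive_tool --increments '[[[0,0,0],[0,0.02,0.3],-0.7],[[0,0,0],[0,0,0.4],-0.7],[[0,0,0],[0,0,0.3],-0.7],[[0,0,0],[0,0,0.2],-0.7],[[0,0,0],[0,0,0.05],-0.7]]'

```text
time_s: 9.98
tcp_pos: [588.5, -13.3, -8.9]
tcp_rot: [-2.427, -1.994, 0.001]
force: [0.6, -0.2, 0.4]
finger_gap: 0.215
```

Run:
```python
from h import *
from rig import readout
s=readout.state();steps(s,(588.5,-11.5,-10.4),np.radians(-10.8))
p,im,d=snap('w9')
cv2.imwrite('pics/w9c.png',crop(im,180,170,380,310,4))
```

```text
tcp [588.5 -13.3  -8.9] t 9.97 F [ 0.6 -0.2  0.4] gap 18.7 j7 -0.52
turn units [-0.008  0.    -0.049]  shift now-axes units [ 0.036 -0.008  0.031]  shift final-axes [ 0.036 -0.008  0.031]
```

View pics/w9c.png

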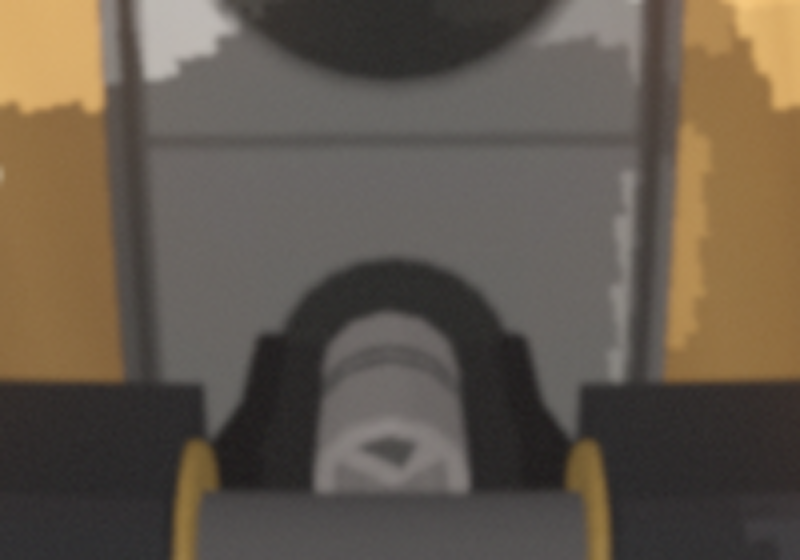

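Emit:
drive_tool --increments '[[[0,0,0],[0.02,0,0.05],-0.7],[[0,0,0],[0,0,0],-0.7],[[0,0,0],[0,0,0],-0.2],[[0,0,0],[0,0,0],-0.1],[[0,0,0],[0,0,0],-0.1]]'

```text
time_s: 10.65
tcp_pos: [589.3, -12.5, -10.3]
tcp_rot: [2.428, 1.994, 0.0]
force: [-0.4, -0.1, 0.3]
finger_gap: 0.425
```

Emit:
drive_tool --increments '[[[0,0,0],[0,0,0],-0.1],[[0,0,0],[0,0,-0.2],0],[[0,0,0],[0,0,-0.6],0],[[0,0,0],[0,0,-1],0],[[0,0,0],[0,0,-0.3],0]]'

```text
time_s: 11.28
tcp_pos: [591.0, -12.0, 98.5]
tcp_rot: [2.425, 1.992, 0.006]
force: [-0.3, 0.1, -0.3]
finger_gap: 0.501
```

Run:
```python
from h import *
from rig import readout
s=readout.state();steps(s,(547,-312,60),np.radians(-10.8))
p,im,d=snap('w10')
cv2.imwrite('pics/w10c.png',crop(im,180,110,380,310,3))
```

```text
tcp [591.  -12.   98.5] t 11.28 F [-0.3  0.1 -0.3] gap 43.6 j7 -0.46
turn units [ 0.036 -0.005 -0.048]  shift now-axes units [-6.057  0.297  0.767]  shift final-axes [-6.058  0.26   0.77 ]
```

View pics/w10c.png

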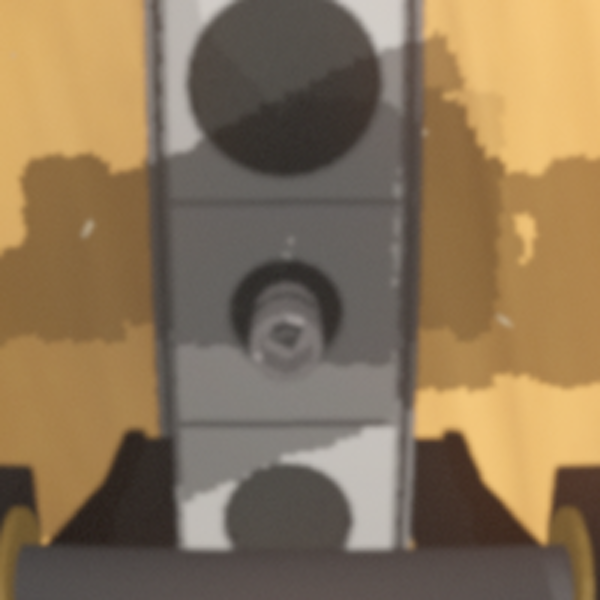

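Emit:
drive_tool --increments '[[[0,0,0],[-1,0,0],0],[[0,0,0],[-1,0,0],0],[[0,0,0],[-1,0.1,0],0],[[0,0,0],[-1,0.1,0],0],[[0,0,0],[-1,0.1,0],0]]'

```text
time_s: 11.95
tcp_pos: [554.5, -262.1, 93.7]
tcp_rot: [-2.427, -1.994, 0.001]
force: [0.6, 0.3, -0.0]
finger_gap: 0.5
```

Emit:
drive_tool --increments '[[[0,0,0],[-0.7,0,0],0.1],[[0,0,0],[-0.4,0,0.3],0.1],[[0,0,0],[0,0,0.3],0.1],[[0,0,0],[0,0,0],0.1],[[0,0,0],[0,0,0],0.1]]'

```text
time_s: 12.58
tcp_pos: [545.4, -312.6, 64.7]
tcp_rot: [-2.425, -1.997, -0.001]
force: [0.3, 0.2, 0.7]
finger_gap: 0.552
```

Run:
```python
from h import *
from rig import readout
s=readout.state();steps(s,(547,-312,-18),np.radians(-10.8))
p,im,d=snap('w11')
cv2.imwrite('pics/w11c.png',crop(im,180,110,380,310,3))
q=proj(p,(547,-312,42),1);print((q[0]-180)*3,(q[1]-110)*3)
```

```text
tcp [ 545.4 -312.6   64.7] t 12.57 F [0.3 0.2 0.7] gap 48.0 j7 0.06
turn units [ 0.002 -0.005 -0.032]  shift now-axes units [0.016 0.028 1.653]  shift final-axes [0.017 0.028 1.653]
302.95578868025586 376.90859980297984
```

View pics/w11c.png

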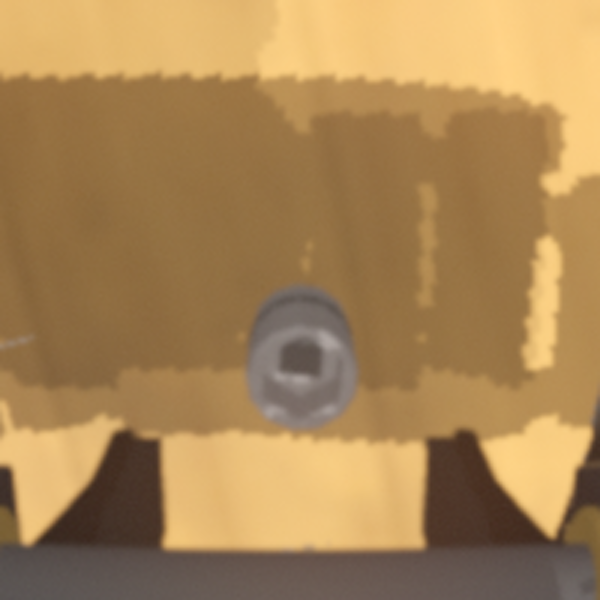

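Emit:
drive_tool --increments '[[[0,0,0],[0.02,0.03,0.4],0.1],[[0,0,0],[0,0,0.5],0.1],[[0,0,0],[0,0,0.4],0.1],[[0,0,0],[0,0,0.3],0.1],[[0,0,0],[0,0,0.05],-0.1]]'

```text
time_s: 13.25
tcp_pos: [545.8, -313.5, -19.2]
tcp_rot: [-2.426, -1.993, 0.001]
force: [-0.0, 0.3, -0.7]
finger_gap: 0.501
```

Emit:
drive_tool --increments '[[[0,0,0],[0,0,0],-0.6],[[0,0,0],[0,0,0],-0.6],[[0,0,0],[0,0,0],-0.6],[[0,0,0],[0,0,0],-0.6],[[0,0,0],[0,0,0],-0.6]]'

```text
time_s: 13.88
tcp_pos: [547.0, -314.2, -17.1]
tcp_rot: [2.426, 1.993, 0.001]
force: [0.1, 0.3, 6.7]
finger_gap: 0.288
```

Emit:
drive_tool --increments '[[[0,0,0],[0,0,0],-0.6],[[0,0,0],[0,0,-0.3],-0.6],[[0,0,0],[0,0,-0.6],-0.6],[[0,0,0],[0,0,-0.8],-0.6],[[0,0,0],[0,0,-0.4],-0.6]]'

```text
time_s: 14.5
tcp_pos: [547.1, -314.1, 89.7]
tcp_rot: [2.426, 1.993, 0.001]
force: [0.4, -0.3, -1.2]
finger_gap: 0.286
```

Run:
```python
from h import *
from rig import readout
s=readout.state();steps(s,(577,-78.5,60),np.radians(-10.8))
p,im,d=snap('w12')
cv2.imwrite('pics/w12c.png',crop(im,180,170,380,310,3))
```

```text
tcp [ 547.1 -314.1   89.7] t 14.5 F [ 0.4 -0.3 -1.2] gap 24.9 j7 0.06
turn units [ 0.017  0.007 -0.05 ]  shift now-axes units [ 4.739 -0.33   0.589]  shift final-axes [ 4.741 -0.295  0.594]
```

View pics/w12c.png

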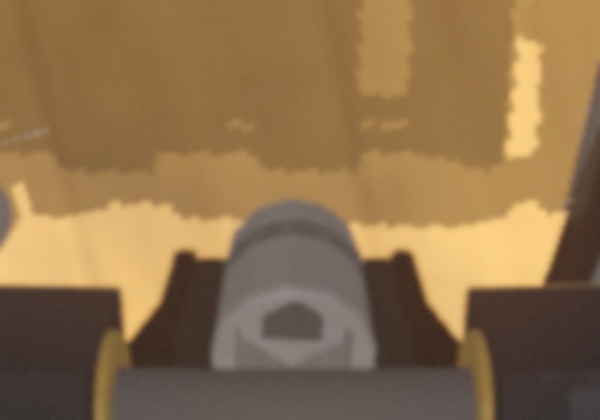

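Emit:
drive_tool --increments '[[[0,0,0],[0.9,0,0],-0.6],[[0,0,0],[0.9,0,0],-0.6],[[0,0,0],[0.9,-0.1,0],-0.6],[[0,0,0],[0.9,-0.1,0],-0.6],[[0,0,0],[0.9,-0.1,0],-0.6]]'

```text
time_s: 15.18
tcp_pos: [574.6, -88.8, 86.0]
tcp_rot: [-2.427, -1.993, 0.002]
force: [0.5, -0.2, -1.4]
finger_gap: 0.285
```

Emit:
drive_tool --increments '[[[0,0,0],[0.2,0,0],-0.6],[[0,0,0],[0,0,0.3],-0.6],[[0,0,0],[0,0,0.3],-0.6],[[0,0,0],[0,0,0],-0.6],[[0,0,0],[0,0,0],-0.6]]'

```text
time_s: 15.8
tcp_pos: [577.2, -81.2, 56.9]
tcp_rot: [-2.429, -1.993, 0.0]
force: [0.6, 0.4, -1.3]
finger_gap: 0.288
```

Run:
```python
from h import *
from rig import readout
s=readout.state();steps(s,(576.7,-80,-7.5),np.radians(-10.8))
p,im,d=snap('w13')
cv2.imwrite('pics/w13c.png',crop(im,180,110,380,310,3))
for z in (9,17):
  q=proj(p,(577,-78.5,z),1);print((q[0]-180)*3,(q[1]-110)*3)
```

```text
tcp [577.2 -81.2  56.9] t 15.8 F [ 0.6  0.4 -1.3] gap 25.0 j7 -0.35
turn units [-0.002  0.    -0.058]  shift now-axes units [ 0.021 -0.014  1.288]  shift final-axes [ 0.021 -0.014  1.288]
293.8926553117512 338.79935395846235
293.91655477626796 348.06537407294627
```

View pics/w13c.png

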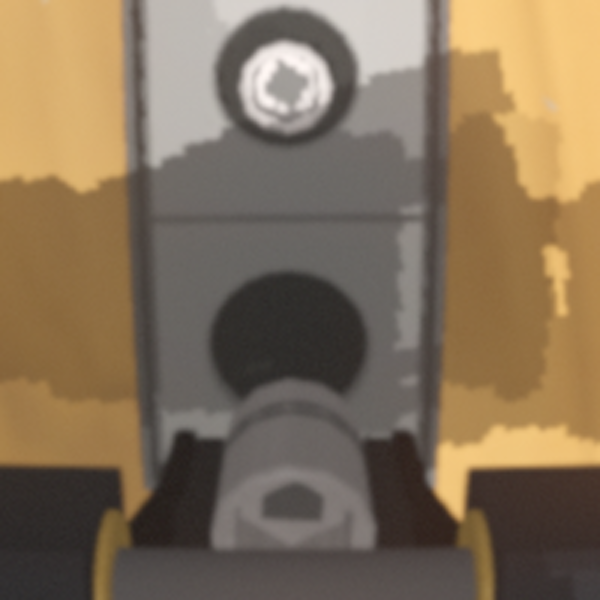

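Emit:
drive_tool --increments '[[[0,0,0],[0.02,-0.03,0.3],-0.6],[[0,0,0],[0,0,0.4],-0.6],[[0,0,0],[0,0,0.3],-0.6],[[0,0,0],[0,0,0.2],-0.6],[[0,0,0],[0,0,0.05],-0.6]]'

```text
time_s: 16.48
tcp_pos: [575.6, -79.0, -6.3]
tcp_rot: [-2.427, -1.994, 0.001]
force: [0.3, -0.2, -0.2]
finger_gap: 0.287
```

Run:
```python
from h import *
from rig import readout
s=readout.state();steps(s,(576.7,-80,-7.5),np.radians(-10.8))
p,im,d=snap('w14')
cv2.imwrite('pics/w14c.png',crop(im,180,170,380,310,4))
```

```text
tcp [575.6 -79.   -6.3] t 16.48 F [ 0.3 -0.2 -0.2] gap 25.0 j7 -0.39
turn units [-0.008 -0.001 -0.049]  shift now-axes units [-0.015  0.026  0.023]  shift final-axes [-0.015  0.025  0.023]
```

View pics/w14c.png

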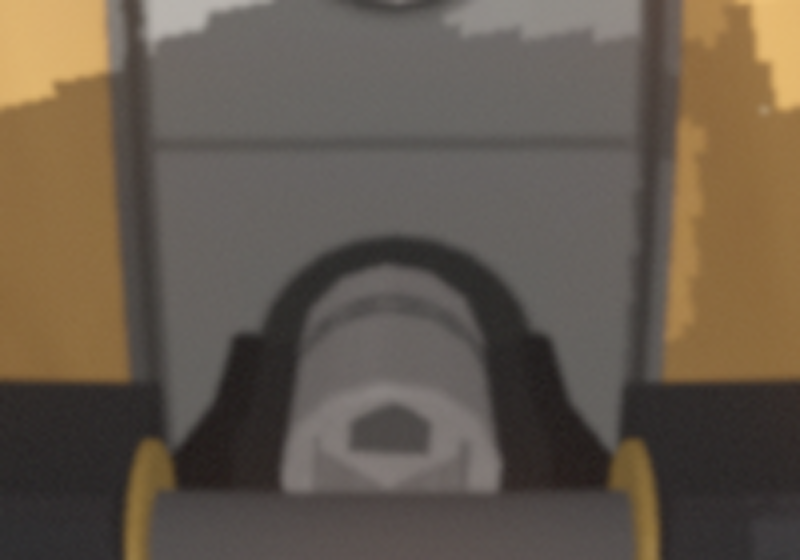

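Emit:
drive_tool --increments '[[[0,0,0],[-0.05,0,0],-0.6],[[0,0,0],[0,0,0.03],-0.6],[[0,0,0],[0,0,0],-0.6],[[0,0,0],[0,0,0],0],[[0,0,0],[0,0,0],0]]'

```text
time_s: 17.15
tcp_pos: [575.7, -81.6, -6.7]
tcp_rot: [2.427, 1.994, 0.0]
force: [-0.5, 0.4, -0.7]
finger_gap: 0.435
```

Emit:
drive_tool --increments '[[[0,0,0],[0,0,0],0],[[0,0,0],[0,0,-0.2],0],[[0,0,0],[0,0,-0.6],0],[[0,0,0],[0,0,-0.9],0.1],[[0,0,0],[0,0,-0.4],0.2]]'

```text
time_s: 17.77
tcp_pos: [576.8, -81.5, 101.2]
tcp_rot: [2.425, 1.992, 0.004]
force: [0.6, 0.0, -0.0]
finger_gap: 0.576
```

Run:
```python
from h import *
from rig import readout
s=readout.state();steps(s,(447,-125.5,60),np.radians(-10.8))
p,im,d=snap('w15')
cv2.imwrite('pics/w15c.png',crop(im,180,110,380,310,3))
```

```text
tcp [576.8 -81.5 101.2] t 17.77 F [ 0.6  0.  -0. ] gap 50.1 j7 -0.32
turn units [ 0.027  0.    -0.049]  shift now-axes units [-1.368 -2.378  0.816]  shift final-axes [-1.351 -2.384  0.825]
```

View pics/w15c.png

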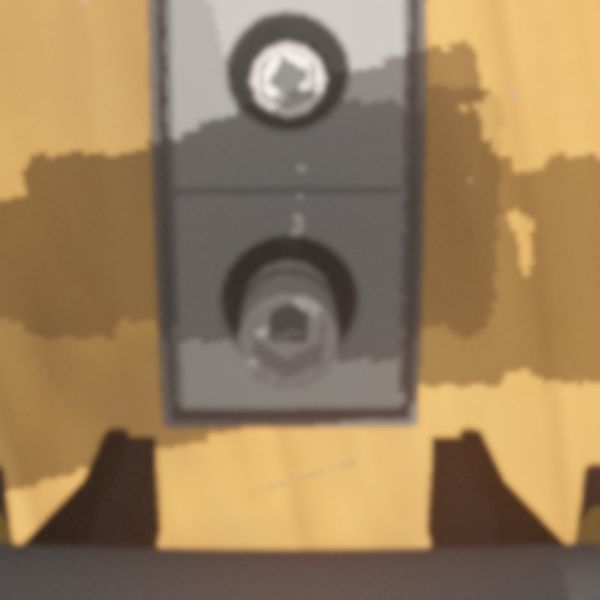

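Sockets a and b are both standing in their wells. Next is socket c.

Emit:
drive_tool --increments '[[[0,0,0],[-0.4,-0.7,0],0.3],[[0,0,0],[-0.5,-0.8,0],0.3],[[0,0,0],[-0.45,-0.8,0.2],0.3],[[0,0,0],[0,-0.07,0.3],0.3],[[0,0,0],[0,0,0],0.3]]'

```text
time_s: 18.45
tcp_pos: [445.5, -124.5, 72.2]
tcp_rot: [-2.427, -1.993, 0.001]
force: [0.6, 0.2, -0.3]
finger_gap: 0.657
```

Run:
```python
from h import *
from rig import readout
s=readout.state();steps(s,(447,-125.5,-12),np.radians(-10.8))
p,im,d=snap('w16')
cv2.imwrite('pics/w16c.png',crop(im,180,110,380,310,3))
q=proj(p,(447,-125.5,48),1);print((q[0]-180)*3,(q[1]-110)*3)
```

```text
tcp [ 445.5 -124.5   72.2] t 18.45 F [ 0.6  0.2 -0.3] gap 57.1 j7 -0.1
turn units [-0.011 -0.002 -0.051]  shift now-axes units [-0.014  0.036  1.683]  shift final-axes [-0.013  0.033  1.683]
304.0912634090072 380.8834987580564
```

View pics/w16c.png

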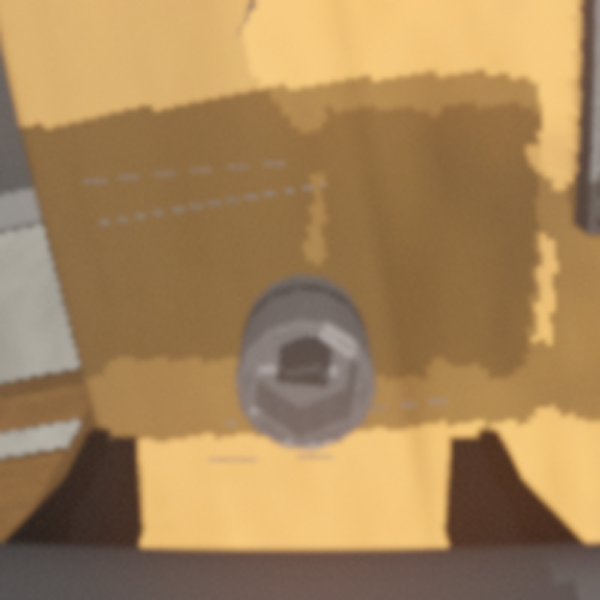

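Emit:
drive_tool --increments '[[[0,0,0],[0,0.04,0.4],0.3],[[0,0,0],[0,0,0.5],0.3],[[0,0,0],[0,0,0.45],0.3],[[0,0,0],[0,0,0.3],0.3],[[0,0,0],[0,0,0.05],0.1]]'

```text
time_s: 19.12
tcp_pos: [448.3, -124.5, -12.5]
tcp_rot: [-2.426, -1.994, -0.0]
force: [-0.2, 0.8, 0.2]
finger_gap: 0.599
```

Emit:
drive_tool --increments '[[[0,0,0],[0,0,0],-0.5],[[0,0,0],[0,0,0],-0.5],[[0,0,0],[0,0,0],-0.5],[[0,0,0],[0,0,0],-0.5],[[0,0,0],[0,0,0],-0.5]]' --grip_force 25

```text
time_s: 19.75
tcp_pos: [448.7, -125.4, -11.3]
tcp_rot: [2.427, 1.993, 0.001]
force: [-0.7, 0.3, 6.3]
finger_gap: 0.364
```

Emit:
drive_tool --increments '[[[0,0,0],[0,0,0],-0.5],[[0,0,0],[0,0,-0.3],-0.5],[[0,0,0],[0,0,-0.6],-0.5],[[0,0,0],[0,0,-0.9],-0.5],[[0,0,0],[0,0,-0.5],-0.5]]'

```text
time_s: 20.38
tcp_pos: [448.8, -125.2, 105.9]
tcp_rot: [2.425, 1.993, 0.002]
force: [0.2, 0.3, -1.5]
finger_gap: 0.372
```

Run:
```python
from h import *
from rig import readout
s=readout.state();steps(s,(614.5,121.5,60),np.radians(-10.8))
p,im,d=snap('w17')
cv2.imwrite('pics/w17c.png',crop(im,180,170,380,310,3))
```

```text
tcp [ 448.8 -125.2  105.9] t 20.38 F [ 0.2  0.3 -1.5] gap 32.3 j7 -0.08
turn units [ 0.018  0.005 -0.047]  shift now-axes units [5.483 2.292 0.92 ]  shift final-axes [5.467 2.331 0.918]
```

View pics/w17c.png

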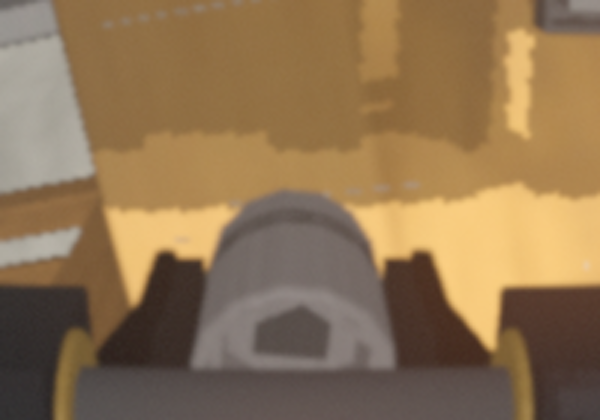

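Emit:
drive_tool --increments '[[[0,0,0],[0.9,0.4,0],-0.5],[[0,0,0],[0.9,0.4,0],-0.5],[[0,0,0],[0.9,0.4,0],-0.5],[[0,0,0],[0.9,0.4,0],-0.5],[[0,0,0],[0.9,0.4,0],-0.5]]'

```text
time_s: 21.05
tcp_pos: [590.5, 77.1, 103.1]
tcp_rot: [-2.428, -1.993, 0.001]
force: [0.3, -0.4, -0.2]
finger_gap: 0.368
```

Emit:
drive_tool --increments '[[[0,0,0],[0.7,0.2,0],-0.5],[[0,0,0],[0.25,0.1,0.3],-0.5],[[0,0,0],[0,0,0.4],-0.5],[[0,0,0],[0,0,0.2],-0.5],[[0,0,0],[0,0,0],-0.5]]'

```text
time_s: 21.68
tcp_pos: [613.0, 117.9, 56.9]
tcp_rot: [-2.429, -1.992, 0.003]
force: [-1.3, -0.1, -1.6]
finger_gap: 0.371
```

Run:
```python
from h import *
from rig import readout
s=readout.state();steps(s,(614.5,121.5,-2),np.radians(-10.8))
p,im,d=snap('w18')
cv2.imwrite('pics/w18c.png',crop(im,180,110,380,310,3))
for z in (9,17):
  q=proj(p,(614.5,121.5,z),1);print((q[0]-180)*3,(q[1]-110)*3)
```

```text
tcp [613.  117.9  56.9] t 21.68 F [-1.3 -0.1 -1.6] gap 32.3 j7 -0.74
turn units [-0.012  0.011 -0.062]  shift now-axes units [0.078 0.017 1.178]  shift final-axes [0.076 0.016 1.178]
299.8209341186132 333.9825975765525
299.98331633414705 343.1603894674045
```

View pics/w18c.png

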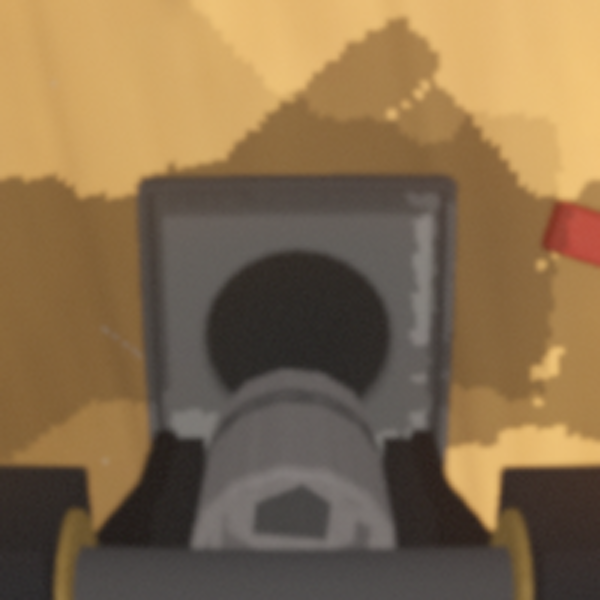

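Emit:
drive_tool --increments '[[[0,0,0],[0.07,0.02,0.3],-0.5],[[0,0,0],[0,0,0.4],-0.5],[[0,0,0],[0,0,0.3],-0.5],[[0,0,0],[0,0,0.12],-0.5],[[0,0,0],[0,0,0],-0.5]]'

```text
time_s: 22.35
tcp_pos: [615.3, 123.1, 1.6]
tcp_rot: [-2.427, -1.994, 0.001]
force: [0.1, 1.0, -1.5]
finger_gap: 0.369
```

Run:
```python
from h import *
from rig import readout
s=readout.state();steps(s,(614.5,121.5,-2.3),np.radians(-10.8))
p,im,d=snap('w19')
cv2.imwrite('pics/w19c.png',crop(im,180,170,380,310,4))
```

```text
tcp [615.3 123.1   1.6] t 22.35 F [ 0.1  1.  -1.5] gap 32.1 j7 -0.77
turn units [-0.005  0.001 -0.05 ]  shift now-axes units [-0.033 -0.009  0.077]  shift final-axes [-0.033 -0.009  0.077]
```

View pics/w19c.png

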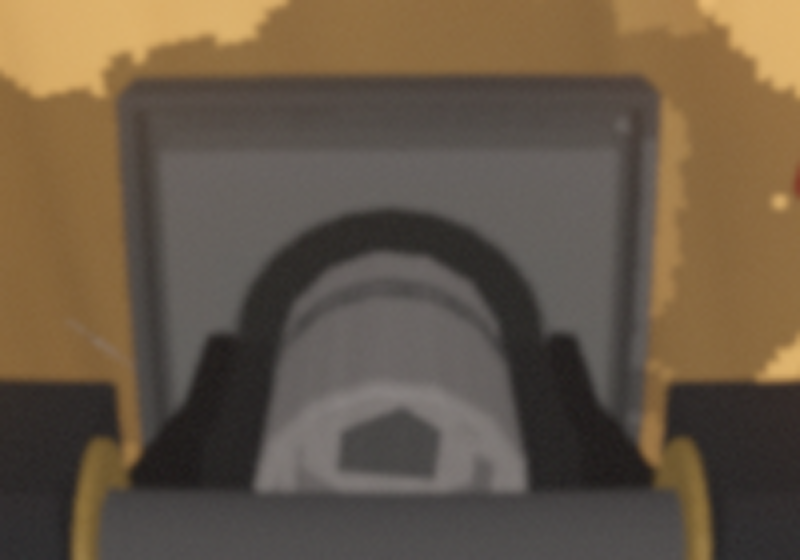

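Emit:
drive_tool --increments '[[[0,0,0],[-0.02,0,0.07],-0.5],[[0,0,0],[0,0,0.01],-0.5],[[0,0,0],[0,0,0],-0.5],[[0,0,0],[0,0,0],0.2],[[0,0,0],[0,0,0],0.2]]'

```text
time_s: 23.02
tcp_pos: [615.6, 122.1, -1.7]
tcp_rot: [2.427, 1.994, 0.001]
force: [-0.3, -0.3, -0.5]
finger_gap: 0.514
```

Emit:
drive_tool --increments '[[[0,0,0],[0,0,0],0.2],[[0,0,0],[0,0,-0.2],0.2],[[0,0,0],[0,0,-0.6],0.2],[[0,0,0],[0,0,-0.9],0.3],[[0,0,0],[0,0,-0.4],0.4]]'

```text
time_s: 23.65
tcp_pos: [616.5, 122.7, 106.3]
tcp_rot: [2.426, 1.993, 0.005]
force: [0.4, -0.1, -0.6]
finger_gap: 0.677
```

Run:
```python
from h import *
from rig import readout
s=readout.state();steps(s,(453.5,63,70),np.radians(-10.8))
p,im,d=snap('w20')
cv2.imwrite('pics/w20c.png',crop(im,180,110,380,310,3))
```

```text
tcp [616.5 122.7 106.3] t 23.65 F [ 0.4 -0.1 -0.6] gap 58.9 j7 -0.72
turn units [ 0.025 -0.01  -0.049]  shift now-axes units [-1.804 -2.968  0.714]  shift final-axes [-1.783 -2.978  0.726]
```

View pics/w20c.png

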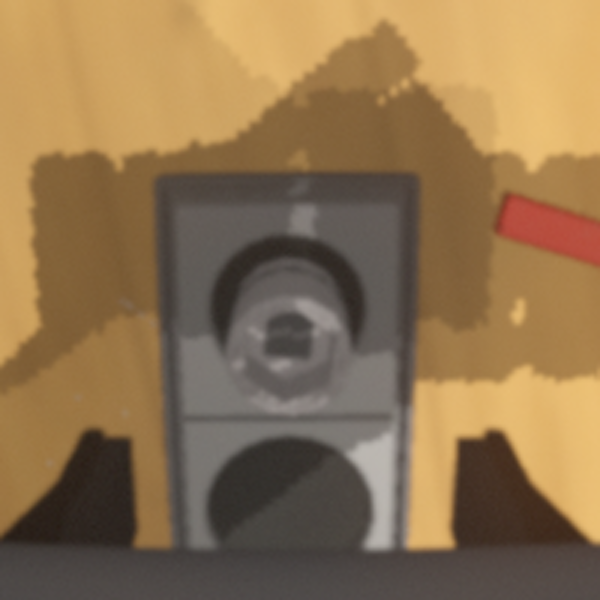

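Socket c stands in its well. Last is socket d.

Emit:
drive_tool --increments '[[[0,0,0],[-0.5,-0.8,0],0.5],[[0,0,0],[-0.5,-0.8,0],0.5],[[0,0,0],[-0.4,-0.8,0],0.5],[[0,0,0],[-0.38,-0.58,0.2],0.5],[[0,0,0],[0,0,0.3],0.5]]'

```text
time_s: 24.32
tcp_pos: [450.4, 61.9, 77.6]
tcp_rot: [2.427, 1.99, -0.003]
force: [0.5, 0.5, 0.7]
finger_gap: 0.747
```

Emit:
drive_tool --increments '[[[0,0,0],[0,0,0],0.5],[[0,0,0],[0,0,0],0.5],[[0,0,0],[0,0,0],0.5],[[0,0,0],[0,0,0],0.5],[[0,0,0],[0,0,0],0.5]]'

```text
time_s: 24.95
tcp_pos: [452.0, 63.8, 78.1]
tcp_rot: [2.427, 1.994, 0.0]
force: [0.4, 0.0, -0.4]
finger_gap: 0.745
```

Run:
```python
from h import *
from rig import readout
s=readout.state();steps(s,(453.5,63,-8),np.radians(-10.8))
p,im,d=snap('w21')
cv2.imwrite('pics/w21c.png',crop(im,180,110,380,310,3))
q=proj(p,(453.5,63,54),1);print((q[0]-180)*3,(q[1]-110)*3)
```

```text
tcp [452.   63.8  78.1] t 24.95 F [ 0.4  0.  -0.4] gap 64.8 j7 -0.53
turn units [ 0.001 -0.001 -0.049]  shift now-axes units [-0.01   0.032  1.722]  shift final-axes [-0.01   0.032  1.722]
303.70024946183133 380.3580945126499
```

View pics/w21c.png

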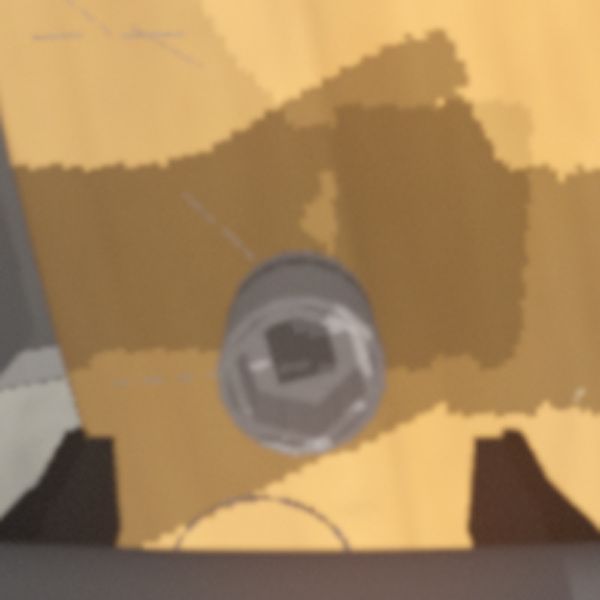

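Emit:
drive_tool --increments '[[[0,0,0],[0.02,0.02,0.4],0.5],[[0,0,0],[0,0,0.5],0.5],[[0,0,0],[0,0,0.45],0.5],[[0,0,0],[0,0,0.3],0.5],[[0,0,0],[0,0,0.07],0.3]]'

```text
time_s: 25.62
tcp_pos: [452.6, 64.5, -8.6]
tcp_rot: [-2.427, -1.994, 0.001]
force: [0.4, 0.6, 0.5]
finger_gap: 0.701
```

Emit:
drive_tool --increments '[[[0,0,0],[0,0,0],-0.4],[[0,0,0],[0,0,0],-0.4],[[0,0,0],[0,0,0],-0.4],[[0,0,0],[0,0,0],-0.4],[[0,0,0],[0,0,0],-0.4]]' --grip_force 30

```text
time_s: 26.25
tcp_pos: [453.8, 64.5, -7.3]
tcp_rot: [2.427, 1.993, 0.001]
force: [0.0, -0.2, 6.2]
finger_gap: 0.459
```

Emit:
drive_tool --increments '[[[0,0,0],[0,0,0],-0.4],[[0,0,0],[0,0,-0.3],-0.4],[[0,0,0],[0,0,-0.6],-0.4],[[0,0,0],[0,0,-0.9],-0.4],[[0,0,0],[0,0,-0.5],-0.4]]'

```text
time_s: 26.88
tcp_pos: [453.2, 64.9, 109.5]
tcp_rot: [2.426, 1.994, 0.002]
force: [0.7, -0.4, -3.6]
finger_gap: 0.459
```

Run:
```python
from h import *
from rig import readout
s=readout.state();steps(s,(602,54.5,60),np.radians(-10.8))
p,im,d=snap('w22')
cv2.imwrite('pics/w22c.png',crop(im,180,170,380,310,3))
```

```text
tcp [453.2  64.9 109.5] t 26.88 F [ 0.7 -0.4 -3.6] gap 40.0 j7 -0.5
turn units [ 0.011 -0.    -0.046]  shift now-axes units [0.373 2.958 0.994]  shift final-axes [0.354 2.962 0.989]
```

View pics/w22c.png

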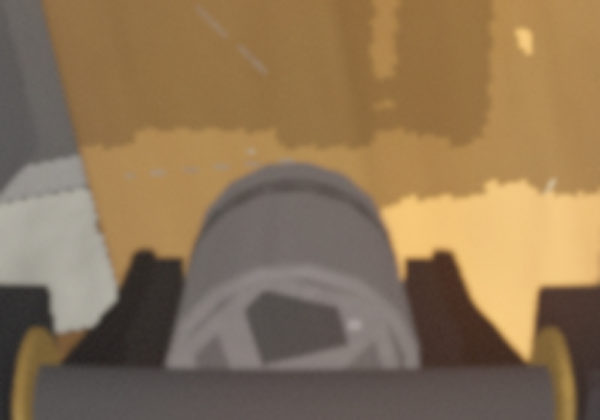

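Emit:
drive_tool --increments '[[[0,0,0],[0.1,0.7,0],-0.4],[[0,0,0],[0.1,0.8,0],-0.4],[[0,0,0],[0.1,0.8,0],-0.4],[[0,0,0],[0.05,0.6,0.2],-0.4],[[0,0,0],[0,0.04,0.4],-0.4]]'

```text
time_s: 27.55
tcp_pos: [601.8, 53.0, 76.2]
tcp_rot: [-2.428, -1.992, -0.001]
force: [-1.0, 0.1, -4.1]
finger_gap: 0.457
```

Emit:
drive_tool --increments '[[[0,0,0],[0,0,0.2],-0.4],[[0,0,0],[0,0,0],-0.4],[[0,0,0],[0,0,0],-0.4],[[0,0,0],[0,0,0],-0.4],[[0,0,0],[0,0,0],-0.4]]'

```text
time_s: 28.18
tcp_pos: [600.8, 53.0, 67.6]
tcp_rot: [2.427, 1.993, 0.001]
force: [0.1, 0.7, -3.4]
finger_gap: 0.461
```

Run:
```python
from h import *
from rig import readout
s=readout.state();steps(s,(602,54.5,3),np.radians(-10.8))
p,im,d=snap('w23')
cv2.imwrite('pics/w23c.png',crop(im,180,110,380,310,3))
for z in (9,17):
  q=proj(p,(602,54.5,z),1);print((q[0]-180)*3,(q[1]-110)*3)
```

```text
tcp [600.8  53.   67.6] t 28.18 F [ 0.1  0.7 -3.4] gap 40.1 j7 -0.63
turn units [ 0.006  0.001 -0.051]  shift now-axes units [0.034 0.017 1.291]  shift final-axes [0.034 0.018 1.291]
299.4694210050058 330.3796767905525
299.69186208716604 339.0210651260775
```

View pics/w23c.png

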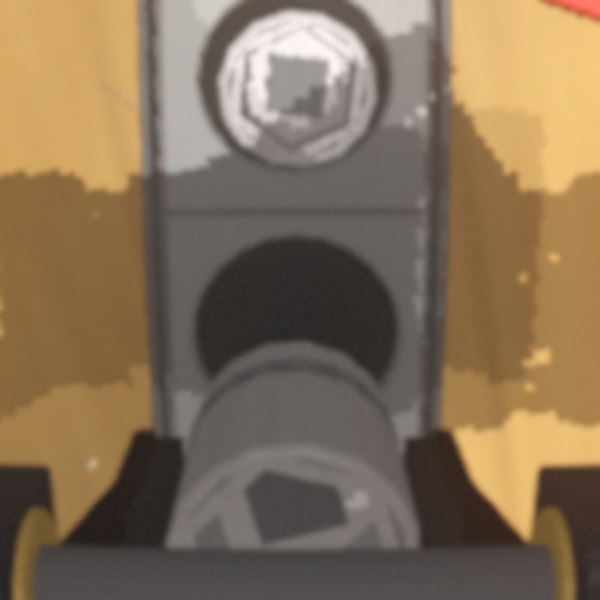

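Emit:
drive_tool --increments '[[[0,0,0],[0.05,0.02,0.3],-0.4],[[0,0,0],[0,0,0.45],-0.4],[[0,0,0],[0,0,0.3],-0.4],[[0,0,0],[0,0,0.17],-0.4],[[0,0,0],[0,0,0],-0.4]]'

```text
time_s: 28.85
tcp_pos: [601.7, 55.4, 5.3]
tcp_rot: [-2.427, -1.994, 0.001]
force: [-0.4, 0.9, -3.3]
finger_gap: 0.46
```

Run:
```python
from h import *
from rig import readout
s=readout.state();steps(s,(602,54.5,2),np.radians(-10.8))
p,im,d=snap('w24')
cv2.imwrite('pics/w24c.png',crop(im,180,170,380,310,4))
```

```text
tcp [601.7  55.4   5.3] t 28.85 F [-0.4  0.9 -3.3] gap 40.1 j7 -0.67
turn units [-0.009  0.001 -0.049]  shift now-axes units [-0.016  0.01   0.065]  shift final-axes [-0.016  0.01   0.065]
```

View pics/w24c.png

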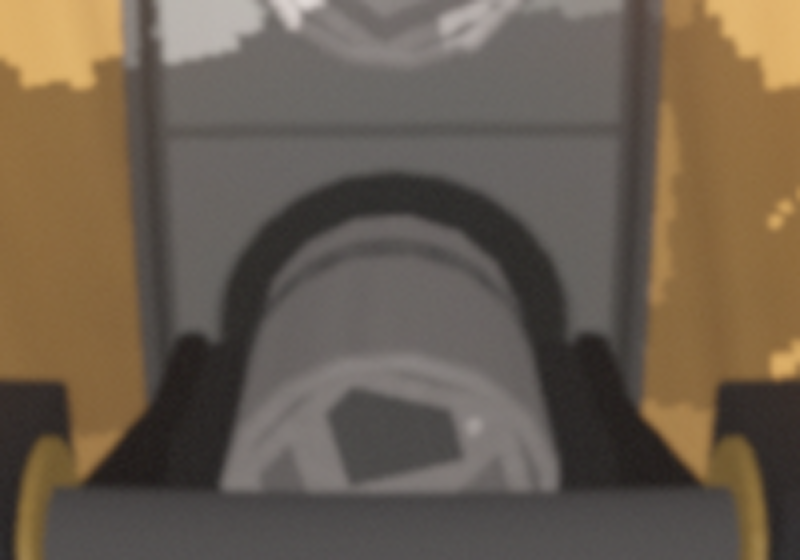

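Emit:
drive_tool --increments '[[[0,0,0],[-0.02,0,0.06],-0.4],[[0,0,0],[0,0,0.01],-0.4],[[0,0,0],[0,0,0],-0.4],[[0,0,0],[0,0,0],0.4],[[0,0,0],[0,0,0],0.4]]'

```text
time_s: 29.52
tcp_pos: [602.4, 54.5, 3.1]
tcp_rot: [2.427, 1.994, 0.001]
force: [-0.5, -0.1, 0.1]
finger_gap: 0.604
```

Emit:
drive_tool --increments '[[[0,0,0],[0,0,0],0.4],[[0,0,0],[0,0,-0.2],0.4],[[0,0,0],[0,0,-0.6],0.4],[[0,0,0],[0,0,-0.9],0.4],[[0,0,0],[0,0,-0.8],0.4]]'

```text
time_s: 30.15
tcp_pos: [602.1, 54.6, 130.0]
tcp_rot: [2.427, 1.994, 0.002]
force: [-0.1, -0.9, -1.2]
finger_gap: 0.7
```

Emit:
drive_tool --increments '[[[0,0,0],[-0.7,-0.7,-0.3],0.4],[[0,0,0],[-0.7,-0.7,0],0.4],[[0,0,0],[-0.7,-0.7,0],0.4],[[0,0,0],[-0.3,-0.4,0],0.4],[[0,0,0],[0,0,0],0.4]]'

```text
time_s: 30.78
tcp_pos: [455.2, -40.4, 143.3]
tcp_rot: [2.428, 1.99, -0.002]
force: [0.4, 0.3, -0.6]
finger_gap: 0.701
```

Run:
```python
from h import *
from rig import readout,optics
s=readout.state();steps(s,(602,54.5,2),np.radians(-10.8))
p,im,d=snap('w25')
a,_=optics.get_image('scene');cv2.imwrite('pics/sc25.png',crop(a,110,130,410,290,2.6))
a,_=optics.get_image('top');cv2.imwrite('pics/tp25.png',crop(a,150,160,410,265,3))
```

```text
tcp [455.2 -40.4 143.3] t 30.77 F [ 0.4  0.3 -0.6] gap 61.0 j7 -0.23
turn units [ 0.009  0.018 -0.066]  shift now-axes units [2.445 2.503 2.823]  shift final-axes [2.414 2.529 2.826]
```

View pics/w25.png

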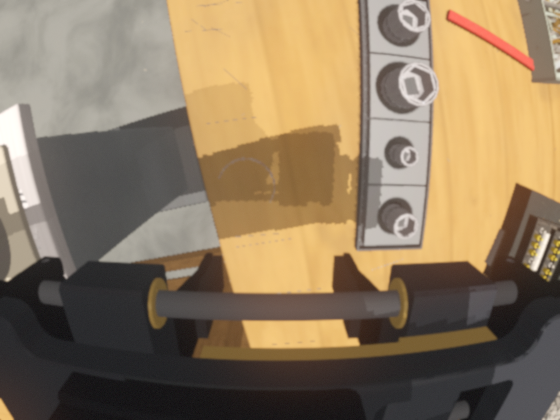

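View pics/sc25.png

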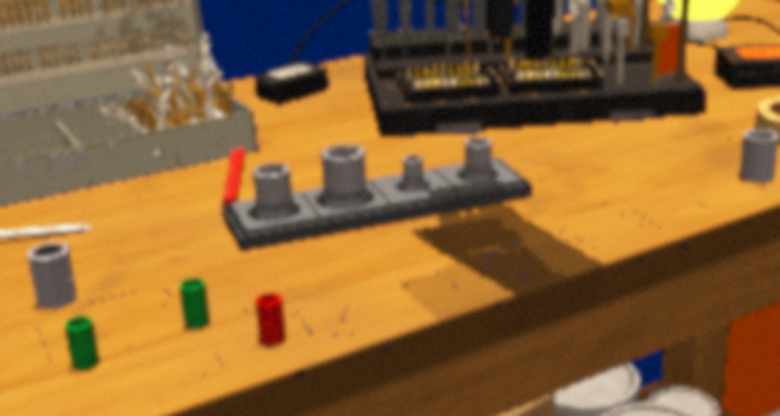

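View pics/tp25.png

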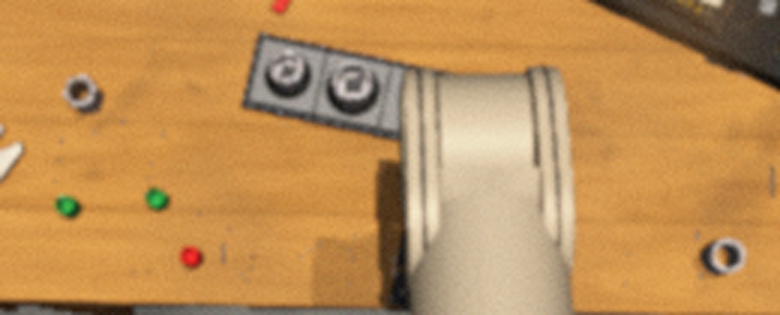

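All four stand upright in their wells, the bush and nut are where they were, and the arm is clear.

```bash
python3 -c "
from rig import env;print(env.job_done())"
```

```text
the job is handed in; nothing more can be done
None
```

All four sockets are back in the tray, placed in the order a, b, c, d, and the job was handed in at about 31 s of the 96 s allowed.

**Final check:** The last wrist and scene pictures show each socket upright, mouth up, in the well for its size. The top view showed only c and d, because the arm hid the other two wells. The bush, the long nut and the red and green look-alikes are still standing where they were, and the arm stood clear when I handed in. The highest force I read was about 7 N.

**What disagreed:**
- **Fingertips:** They sit about 33 mm behind the reported TCP. Two cameras showed it, and the first test closure on socket a missed above it. I corrected for this on every grasp.
- **Positions:** The cameras' estimates of the same socket differed by up to about 5 mm, mostly along the row. I corrected each grasp and placing from a close wrist view.

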